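# Load the stone vials into the bench cleaner and close it

### The arm

A 7-joint arm with a two-finger parallel gripper is mounted at the origin on the work surface. World frame = base frame: x ahead of the robot, y to its left, z up, the work surface at z = 0. Lengths are in mm, angles in rad, forces in N, time in s.
With the tool pointing down it reaches from about 425 to 875 mm from the base axis. Payload 8.4 kg.
Tool frame: the origin (TCP) lies on the centre line of the jaws, within the pads' length; the fingertips stand 14 mm ahead of it and the grasp point (between the pads) lies 5 mm behind it (bot.nose_length is the distance from the TCP to the fingertips, in mm); z points along the fingers, y is the line along which they close (so a half turn about z gives the same grasp; the last joint's range is limited). The gripper opens to 85 mm and grips with 20 to 120 N. Pads are 22 mm wide; open, the fingers measure 114 mm over their backs; the gripper's body (76 mm by 85 mm) begins 54 mm behind the grasp point. The pads swing forward as they close: fully open they stand 13 mm farther back than shut.
Start: joints at [-1.343, 0.333, 0.04, 1.465, -0.013, 1.343, -0.059], TCP at [208.66, 615.569, 245.308] pointing down, gripper open.
Joint ranges: [-2.58, 2.58], [-0.38, 2.09], [-1.3, 1.39], [0.25, 2.4], [-1.5, 4.64], [0.08, 2.09], [-2.65, 2.65]. Speed limits (rad/s): [2.22, 2.22, 2.79, 2.79, 3.14, 3.14, 3.14].

### API

Orientations are given as a 3x3 rotation matrix whose columns are the frame's x, y, z axes.
In Python, from bench import bot gives the robot as it stands. The module is installed in compiled form; this text tells all that it offers.
- The arm moves only by the tool send_rows, never from a script. Its argument "targets" is a list of rows, each an object with "delta_pos": the shift along the tool's x, y, z in m, a list of three; "yaw": the turn about the tool's z in degrees. In form: [{"delta_pos": [tx, ty, tz], "yaw": yaw}, ...]. A call has 1 to 5 rows; each row is the pose to reach, as a shift and turn from the pose commanded when the call began, along the tool's axes at that moment; what a row does not reach only later rows make up. A row lasts 1/8 s, in which the tool goes at most 62.5 mm and 10.7 degrees, less where a joint would pass 70% of its speed; a pose out of reach is approached as far as the arm can. A call with a gripper value outside its range is refused whole. "jaw" is the opening, from -1 (shut) to 1 (fully open), set as the call begins (left out, the last holds). The fingers move at their own pace and stop on an object; "grip_force" is the grip in N (left out, the last holds). Time passes only in rows, so rows that repeat a pose let the fingers close. It gives the time, the measured TCP pose, the force, the opening and the grip force at its end, in the units of the state.
- bot.get_obs(): the state, without advancing time (a new reading comes with each control period).
- bot.capture(name): name is "side" or "top"; returns (picture, depth): 420x560x3 uint8, red, green, blue; 420x560 float32, mm along the optical axis (not along the pixel's ray), 0 where there is no reading.
- bot.calibration(name): a dict with "fx", "fy", "cx", "cy" (pixels), "D" ([k1, k2, p1, p2, k3] as OpenCV has them; the pictures are not rectified), "R" (3x3) and "t" (3): a world point X has camera coordinates R X + t. Camera axes: x right, y down, z forward; pixel columns grow to the right and rows downward; lengths in mm; the calibration is good to about 2 mm. A picture is of the moment at which its call begins. calibration takes no time and is no camera call.
- bot.job_done(): hands the job in; it is judged then, once.
The state is a dict: "t": time; "q": joint angles; "qd": joint speeds; "joint_torque": joint torques, N m; "position": TCP position; "tcp_rot": TCP orientation; "contact_force": force on the tool from outside, world axes, zero at the start; "moment": the same for the moment, N m; "gripper_width": finger opening in mm; "finger_force": force on a finger pad.
Only numpy, scipy, OpenCV 4.12 (cv2) and the standard library are available. Lean on these libraries where they do the work, as an engineer would, in place of code of your own. Each camera call takes 0.05 s, during which the arm holds its last target. There are 200 camera calls.

### The job

Stand all the stone vials from the blue tray upright in the round basket of the bench cleaner, packed as a honeycomb with one in the middle and the others round it, setting each down rather than dropping it. Then close the cleaner with its cover plate: tilt it, hook one short edge under the steel lip on the robot's side, and lower the other edge flat behind the low stop so that the plate lies squarely over the opening. Leave the mug, the tin and the soft case where they are.

Things in the scene. Friction and masses are not known exactly. Their poses are not given: they have to be found in the camera images.
- cleaner: Bench cleaner, fixed: open-topped white housing 208 mm (x) by 176 mm (y), walls 120 mm high, opening 156 (x) by 144 mm (y), a fixed round steel basket inside. Steel lip along its whole -x edge (robot's side); along the +x edge a low steel stop, x = 96 to 104 mm, 8 mm above the wall top. No stops at the sides. Origin: centre of its underside; x from lip to stop, y along the lip, z up
- lip (a point): Middle of the lip's free edge, at its underside (x = -74 mm, z = 132 mm in the cleaner's frame), axes as the cleaner's. The lip overhangs the flat wall top (z = 120 mm): the slot under it is 12 mm high and runs from this edge 22 mm back to an upright at x = -96 mm. The lip is 5 mm thick, its top at z = 137 mm
- basket (a point): Centre of the basket's inner floor, 18 mm above the table, axes as the cleaner's. The basket is round, inner diameter 122 mm, wall 3 mm thick, its rim 47 mm above this floor. Seven vials fit only as a honeycomb: one at the centre, six round it at about 40 mm, 60 degrees apart.
- seat (a point): Centre of the cover's place, level with the tops of the cleaner's walls (120 mm above the table), axes as the cleaner's. With the cover home the cover's origin lies here.
- cover: Loose cover plate: plain aluminium sheet 180 mm (x) by 160 mm (y) by 5 mm, a black grip rib on top at its centre, 60 mm long along x, 18 mm wide along y, rising 28 mm above the sheet. 0.2 to 0.4 kg, balanced at the rib. Origin: centre of its underside; z up. Either of the edges at x = +90 or -90 mm may go under the lip. Starts flat on the table, on the other side of the cleaner from the tray
- tray: Blue open tray, fixed, 290 mm (x) by 170 mm (y), floor and walls 5 mm thick, 25 mm high; the vials start in it. Origin: centre of its underside. It is left or right of the cleaner, from start to start.
- mug: Black mug with a wooden lid, 86 mm diameter, 100 mm tall, origin at the centre of its underside. A bystander: leave it where it is.
- tin: Flat round steel tin, 72 mm diameter, 28 mm tall, origin at the centre of its underside. A bystander: leave it where it is.
- case: Soft blue tool case, 80 x 120 x 26 mm, origin at the centre of its underside. A bystander: leave it where it is.
- vial1: One of 5 to 7 identical closed vials, 94 mm tall: aluminium cylinder 38 mm diameter, 60 mm high (foot bevelled 3 mm wide x 4 mm high, shoulder bevelled 3 mm) with a slim black stopper on top, 12 mm diameter, 34 mm high, to pick it up by. 60 to 130 g. Origin: centre of its underside; z up its axis. Starts upright in the tray, axes 55 mm or more apart; some may be absent
- vial2: One of 5 to 7 identical closed vials, 94 mm tall: aluminium cylinder 38 mm diameter, 60 mm high (foot bevelled 3 mm wide x 4 mm high, shoulder bevelled 3 mm) with a slim black stopper on top, 12 mm diameter, 34 mm high, to pick it up by. 60 to 130 g. Origin: centre of its underside; z up its axis. Starts upright in the tray, axes 55 mm or more apart; some may be absent
- vial3: One of 5 to 7 identical closed vials, 94 mm tall: aluminium cylinder 38 mm diameter, 60 mm high (foot bevelled 3 mm wide x 4 mm high, shoulder bevelled 3 mm) with a slim black stopper on top, 12 mm diameter, 34 mm high, to pick it up by. 60 to 130 g. Origin: centre of its underside; z up its axis. Starts upright in the tray, axes 55 mm or more apart; some may be absent
- vial4: One of 5 to 7 identical closed vials, 94 mm tall: aluminium cylinder 38 mm diameter, 60 mm high (foot bevelled 3 mm wide x 4 mm high, shoulder bevelled 3 mm) with a slim black stopper on top, 12 mm diameter, 34 mm high, to pick it up by. 60 to 130 g. Origin: centre of its underside; z up its axis. Starts upright in the tray, axes 55 mm or more apart; some may be absent
- vial5: One of 5 to 7 identical closed vials, 94 mm tall: aluminium cylinder 38 mm diameter, 60 mm high (foot bevelled 3 mm wide x 4 mm high, shoulder bevelled 3 mm) with a slim black stopper on top, 12 mm diameter, 34 mm high, to pick it up by. 60 to 130 g. Origin: centre of its underside; z up its axis. Starts upright in the tray, axes 55 mm or more apart; some may be absent
- vial6: One of 5 to 7 identical closed vials, 94 mm tall: aluminium cylinder 38 mm diameter, 60 mm high (foot bevelled 3 mm wide x 4 mm high, shoulder bevelled 3 mm) with a slim black stopper on top, 12 mm diameter, 34 mm high, to pick it up by. 60 to 130 g. Origin: centre of its underside; z up its axis. Starts upright in the tray, axes 55 mm or more apart; some may be absent
- vial7: One of 5 to 7 identical closed vials, 94 mm tall: aluminium cylinder 38 mm diameter, 60 mm high (foot bevelled 3 mm wide x 4 mm high, shoulder bevelled 3 mm) with a slim black stopper on top, 12 mm diameter, 34 mm high, to pick it up by. 60 to 130 g. Origin: centre of its underside; z up its axis. Starts upright in the tray, axes 55 mm or more apart; some may be absent
Mind the look-alikes: they are no part of the job. Leave any pink look-alike of the vial7 alone.

How it is judged (in metres and radians):
On the way, in this order (a step that is already met when the one before it is completed fails the run):
1. all the vials stand in the basket, one of them in the middle (horizontal distance between each of vial1, vial2, vial3, vial4, vial5, vial6, vial7 and basket below 0.046 m and z of each of vial1, vial2, vial3, vial4, vial5, vial6, vial7 in the frame of basket below 0.006 m and angle between each of vial1, vial2, vial3, vial4, vial5, vial6, vial7's own z axis and vertical below 0.1 rad and linear speed of each of vial1, vial2, vial3, vial4, vial5, vial6, vial7 below 0.03 m/s and horizontal distance between any of vial1, vial2, vial3, vial4, vial5, vial6, vial7 and basket below 0.014 m), for 0.3 s.
2. one edge of the cover is under the lip while the other is still raised (x of cover in the frame of seat between -0.011 and 0.011 m and y of cover in the frame of seat between -0.012 and 0.012 m and angle between the y axis of cover and the y axis of seat, either way round below 0.15 rad and angle between cover's own z axis and vertical between 0.05 and 0.6 rad and z of cover in the frame of seat below 0.04 m), for 0.1 s.
At the end, for the whole second after the job is handed in: Every vial stands on the basket floor within 46 mm of its centre, tilt under 0.1 rad, one within 14 mm of the centre; the cover lies flat on the walls (4 mm, 0.03 rad), one edge under the lip, within 11 mm along x, 12 mm along y and 0.15 rad of square; all at rest (all of step 1 and x of cover in the frame of seat between -0.011 and 0.011 m and y of cover in the frame of seat between -0.012 and 0.012 m and angle between the y axis of cover and the y axis of seat, either way round below 0.15 rad and z of cover in the frame of seat between -0.004 and 0.004 m and angle between cover's own z axis and vertical below 0.03 rad and linear speed of cover below 0.03 m/s); the robot touches nothing.
It fails at once if a vial is dropped (falls freely faster than 1 m/s) ((linear speed of vial1 above 1 m/s and contact force between vial1 and the fingers below 0.05 N) or (linear speed of vial2 above 1 m/s and contact force between vial2 and the fingers below 0.05 N) or (linear speed of vial3 above 1 m/s and contact force between vial3 and the fingers below 0.05 N) or (linear speed of vial4 above 1 m/s and contact force between vial4 and the fingers below 0.05 N) or (linear speed of vial5 above 1 m/s and contact force between vial5 and the fingers below 0.05 N) or (linear speed of vial6 above 1 m/s and contact force between vial6 and the fingers below 0.05 N) or (linear speed of vial7 above 1 m/s and contact force between vial7 and the fingers below 0.05 N)).
It fails at once if a bystander is pushed more than 40 mm (distance of any of mug, tin, case from where it was at the start of the episode above 0.04 m).
Of vial1, vial2, vial3, vial4, vial5, vial6, vial7 only 5 to 7 are there at a start; the rules pass over those that are not, and their reading is None.
At some moment in a run one of cover may be knocked a few centimetres aside while the robot is not near it.
It also fails if it takes over 210 s, if anything falls off the work surface, if the arm or the gripper's body presses on something with over 40 N, if the wrist force passes 120 N, or if a joint passes its speed limit or range.

## Working session

There is one attempt and no reset: what is moved stays moved. The work goes in short steps, Python scripts to look and compute and a tool call to move; the robot and the scene stay as the last step left them, time stands still between calls to the robot, and variables do not carry over. Pictures are saved under pics/ and viewed, at most 14 in all, crops included, and the job is handed in when it is done.

Besides the shell and the picture viewer there is one more tool, called after ">>>" by a JSON object that holds its "op" and its "data", one argument or row to a line. send_rows: Moves the arm, as the interface text tells. Its arguments: {"type":"object","properties":{"targets":{"type":"array"},"jaw":{"type":"number"},"grip_force":{"type":"number"}},"required":["targets"]}

```bash
mkdir -p pics; cat > h.py <<'E'
from bench import bot
import numpy as np, cv2
def cap(n,f=None):
    im,d=bot.capture(n)
    if f: cv2.imwrite('pics/'+f,im[:,:,::-1])
    return im,d
def world(n,d):
    c=bot.calibration(n);h,w=d.shape
    K=np.array([[c['fx'],0,c['cx']],[0,c['fy'],c['cy']],[0,0,1]])
    u,v=np.meshgrid(np.arange(w,dtype=float),np.arange(h,dtype=float))
    p=cv2.undistortPoints(np.stack([u,v],-1).reshape(-1,1,2),K,np.array(c['D'],float)).reshape(h,w,2)
    P=np.dstack([p*d[...,None],d]).astype(float)
    X=(P-np.array(c['t']).ravel())@np.array(c['R'])
    X[d<=0]=np.nan
    return X
E
python3 - <<'E'
from h import *
np.set_printoptions(precision=1,suppress=True)
for n in('top','side'):
    im,d=cap(n,n+'0.png');X=world(n,d);np.save(n+'.npy',X)
    c=bot.calibration(n);print(n,c['fx'],-np.array(c['R']).T@np.array(c['t']).ravel(),np.array(c['R'])[2], np.isnan(X[...,0]).mean())
o=bot.get_obs();print(o['t'],o['position'],o['tcp_rot'],o['gripper_width'],o['q'])
E
```

```text
top 435.62949745640225 [ 407.    -6.6 1091.8] [ 0.2  0.  -1. ] 0.004000850340136054
side 488.7482324997476 [  24.5 -746.   815.6] [ 0.5  0.6 -0.6] 0.0039880952380952385
0.1 [208.5 615.2 244.5] [[-0.9  0.3 -0. ]
 [ 0.3  0.9 -0. ]
 [-0.  -0.  -1. ]] 85.32388376379373 [-1.3  0.3  0.   1.5 -0.   1.3 -0.1]
```

View pics/top0.png

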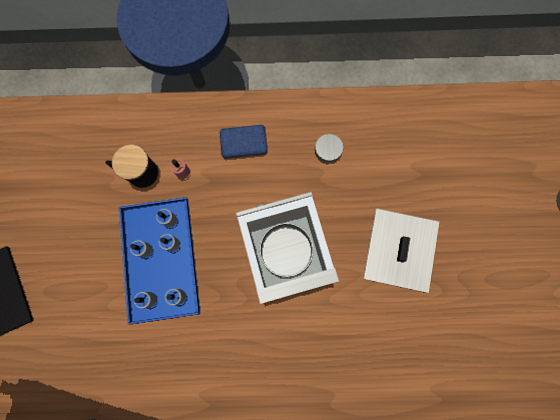

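View pics/side0.png

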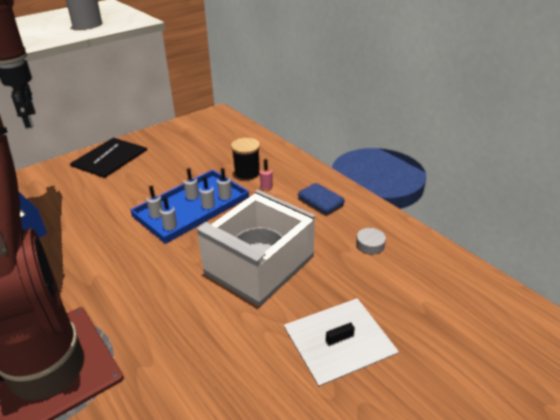

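Top view: five grey vials in the blue tray at pixels (165,216), (167,242), (139,248), (142,299), (174,296). The pink look-alike is at (181,170), outside the tray by the mug, so it stays. The cover is at (402,250) with its rib at (404,249). The cleaner is at (287,248), with the wide lip on the lower (robot) side. Next I'll measure these and enlarge a crop.

```bash
python3 - <<'E'
from h import *
np.set_printoptions(precision=1,suppress=True)
X=np.load('top.npy');im=cv2.imread('pics/top0.png')
from scipy import ndimage as ni
def blobs(m,lo,name):
    l,n=ni.label(m)
    for i in range(1,n+1):
        k=l==i
        if k.sum()>=lo:
            p=X[k];v,u=np.nonzero(k);r=cv2.minAreaRect(p[:,:2].astype(np.float32))
            print(name,k.sum(),'px',u.mean(),v.mean(),'med',np.median(p,0),'mean',p.mean(0),'rect',np.array(r[0]),np.array(r[1]),r[2])
z=X[...,2]; x=X[...,0]; y=X[...,1]
reg=(x>200)&(x<900)&(abs(y)<500)
blobs(reg&(z>80)&(z<112)&(y>180),3,'stop')
blobs(reg&(z>50)&(z<75)&(y>180),15,'body')
blobs(reg&(z>110)&(z<128)&(abs(y)<170),30,'wall')
blobs(reg&(z>128)&(abs(y)<170),20,'lip')
blobs(reg&(z>12)&(z<50)&(y<-100),20,'rib/tin')
blobs(reg&(z>2.5)&(z<12)&(y<-120),200,'cover')
blobs(reg&(z>15)&(y>100)&(z<32),200,'tray/case')
k=(z>55)&(z<72)&(abs(y)<150);
c=cv2.resize(im[180:330,100:350],None,fx=3.2,fy=3.2,interpolation=2);cv2.imwrite('pics/c1.png',c)
for v,u in((250,287),(240,287),(232,290),(228,287),(292,300),(297,300),(203,285)):print(u,v,X[v,u])
E
```

```text
stop 1067 px 130.2314901593252 162.42830365510778 med [722.  349.5  99.3] mean [722.  349.4  98.9] rect [723.6 350.1] [84.5 86.3] 2.5806233882904053
stop 29 px 174.55172413793105 162.10344827586206 med [721.7 245.9  93.2] mean [721.9 245.8  91.6] rect [723.2 246.2] [11.3 10.8] 10.31944465637207
stop 33 px 160.6060606060606 214.03030303030303 med [595.3 275.4  97.1] mean [595.7 275.1  95.3] rect [596.5 275.4] [10.3 11.8] 85.41645050048828
stop 33 px 163.57575757575756 240.24242424242425 med [534.1 266.2  97.1] mean [534.2 267.   94.3] rect [534.4 268.2] [10.4 11.8] 9.228012084960938
stop 42 px 133.97619047619048 246.5952380952381 med [521.4 333.9  98.1] mean [521.4 334.8  94.7] rect [521.6 335.8] [12.6 10.7] 88.71422576904297
stop 32 px 169.90625 296.84375 med [405.5 248.2  97.6] mean [405.7 249.3  95.8] rect [405.5 250.1] [10.3  9. ] 85.43444061279297
stop 35 px 137.42857142857142 299.85714285714283 med [400.9 321.4  98.1] mean [401.1 322.4  95.1] rect [400.9 323.9] [10.7  9. ] 86.5093994140625
body 122 px 144.4016393442623 174.35245901639345 med [697.1 320.7  62.7] mean [701.9 326.4
[... 1608 characters left out ...]
.4   30.4] rect [ 505.4 -302.2] [19. 60.] 76.57872772216797
cover 3998 px 401.60905452726365 250.5255127563782 med [ 503.3 -300.6    5.3] mean [ 504.  -302.2    5.4] rect [ 507.8 -303.3] [169.5 188.1] 77.25083923339844
tray/case 514 px 229.29377431906616 142.1342412451362 med [792.6 122.9  24.7] mean [792.5 122.6  24.4] rect [794.2 123.3] [79.  47.1] 3.995455741882324
tray/case 1000 px 155.717 259.482 med [497.9 316.6  23.7] mean [498.4 304.9  23. ] rect [498.2 301.3] [290.7 173.9] 6.789870262145996
287 250 [511.2 -17.6  19.3]
287 240 [536.2 -18.4  16.8]
290 232 [555.9 -26.4  17.4]
287 228 [565.9 -19.3  19.3]
300 292 [408.6 -41.7 135.3]
300 297 [396.7 -46.3  -1.7]
285 203 [607.9 -15.2 123. ]
```

View pics/c1.png

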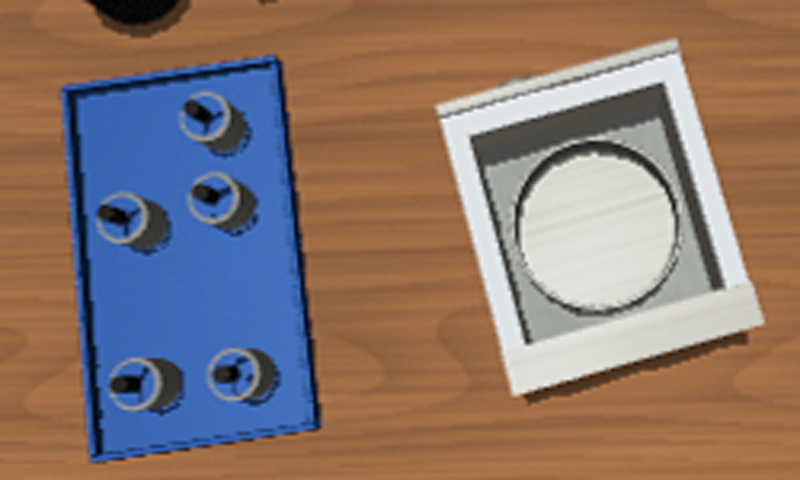

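The crop confirms it: five identical grey vials stand in the tray at crop pixels (205,118), (214,197), (123,218), (134,384) and (234,375). None is pink. The basket ring is centred near (598,228). I'll refine the axes next.

```bash
cat >> h.py <<'E'
from scipy.optimize import least_squares
def cyl(P,g,zt):
    """axis xy from top-disc points (z within 2.5 of zt) near g"""
    k=(np.hypot(P[...,0]-g[0],P[...,1]-g[1])<14)&(abs(P[...,2]-zt)<3.5)
    p=P[k]; return p[:,:2].mean(0),(p[:,:2].max(0)+p[:,:2].min(0))/2,len(p)
def plan(dst,deg=None):
    """delta in tool axes (m) and yaw(deg) to TCP dst (mm), tool-y heading deg"""
    o=bot.get_obs();R=np.array(o['tcp_rot']);d=R.T@(np.array(dst)-o['position'])/1000
    h=np.degrees(np.arctan2(R[1,1],R[0,1]))
    return np.round(d,4),0 if deg is None else round(-(deg-h),1),round(h,2)
E
python3 - <<'E'
from h import *
np.set_printoptions(precision=2,suppress=True)
X=np.load('top.npy')
for g in((596.5,275.4),(534.4,268.2),(521.6,335.8),(405.5,250.1),(400.9,323.9)):print(*cyl(X,g,99))
print('rim')
k=(abs(X[...,2]-65)<3)&(np.hypot(X[...,0]-509,X[...,1]+15)<75)
p=X[k][:,:2]
f=least_squares(lambda a:np.hypot(p[:,0]-a[0],p[:,1]-a[1])-a[2],[509,-15,62],loss='soft_l1');print(f.x,len(p))
o=bot.get_obs();print(o['position'],np.array(o['tcp_rot']));print(plan((596.2,275.2,250),104.2))
E
```

```text
[596.74 276.35] [596.9  275.76] 21
[534.41 267.97] [534.43 268.36] 21
[521.86 335.8 ] [522.34 335.84] 28
[405.64 250.39] [405.46 250.71] 20
[401.05 324.  ] [400.86 324.29] 22
rim
[508.79 -15.23  62.26] 187
[208.53 615.22 244.48] [[-0.95  0.32 -0.  ]
 [ 0.32  0.95 -0.  ]
 [-0.   -0.   -1.  ]]
(array([-0.48, -0.2 , -0.01]), np.float64(-32.9), np.float64(71.28))
```

>>> {"op": "send_rows", "data": {
  "targets": [
    {"delta_pos": [-0.056,-0.023,0],"yaw": -8},
    {"delta_pos": [-0.112,-0.046,0],"yaw": -16},
    {"delta_pos": [-0.168,-0.069,0],"yaw": -24},
    {"delta_pos": [-0.224,-0.092,0],"yaw": -32.9},
    {"delta_pos": [-0.28,-0.115,0],"yaw": -32.9}
  ],
  "jaw": 0.2,
  "grip_force": 40
}}

```text
t: 0.72
position: [438.1, 415.1, 245.1]
tcp_rot: [[-0.969, -0.247, -0.0], [-0.247, 0.969, -0.0], [0.0, -0.0, -1.0]]
contact_force: [0.4, 0.1, 0.2]
gripper_width: 51.6
finger_force: 0.0
```

```bash
python3 -c "
from h import *
print(plan((596.8,276,240),104.2),bot.get_obs()['gripper_width'],bot.get_obs()['position'])"
```

```text
(array([-0.1194, -0.1741,  0.0051]), np.float64(0.1), np.float64(104.31)) 51.585495123177445 [438.06863727 415.13177958 245.07127169]
```

>>> {"op": "send_rows", "data": {
  "targets": [
    {"delta_pos": [-0.03,-0.044,0],"yaw": 0},
    {"delta_pos": [-0.06,-0.088,0],"yaw": 0},
    {"delta_pos": [-0.09,-0.131,0.005],"yaw": 0},
    {"delta_pos": [-0.1194,-0.1741,0.005],"yaw": 0},
    {"delta_pos": [-0.1194,-0.1741,0.005],"yaw": 0}
  ]
}}

```text
t: 1.35
position: [598.3, 271.9, 239.5]
tcp_rot: [[-0.971, -0.238, 0.0], [-0.238, 0.971, -0.003], [0.0, -0.003, -1.0]]
contact_force: [-0.8, 1.1, -0.2]
gripper_width: 51.2
finger_force: 0.0
```

>>> {"op": "send_rows", "data": {
  "targets": [
    {"delta_pos": [0,0,0.03],"yaw": 0},
    {"delta_pos": [0,0,0.06],"yaw": 0},
    {"delta_pos": [0,0,0.09],"yaw": 0},
    {"delta_pos": [0,0,0.12],"yaw": 0},
    {"delta_pos": [0,0,0.12],"yaw": 0}
  ]
}}

```text
t: 1.98
position: [593.0, 277.4, 117.7]
tcp_rot: [[-0.969, -0.246, -0.005], [-0.246, 0.969, -0.002], [0.005, -0.001, -1.0]]
contact_force: [-0.3, -0.2, 0.1]
gripper_width: 51.0
finger_force: 0.0
```

```bash
python3 -c "
from h import *
cap('side','s1.png');o=bot.get_obs()
cv2.imwrite('pics/s1.png',cv2.resize(cv2.imread('pics/s1.png')[110:250,120:340],None,fx=3,fy=3))
print(plan((596.8,276,83),104.2),o['gripper_width'],o['position'])"
```

```text
(array([-0.0021, -0.0022,  0.0367]), np.float64(0.0), np.float64(104.23)) 51.54743852312934 [594.25823575 277.67524544 119.74903421]
```

View pics/s1.png

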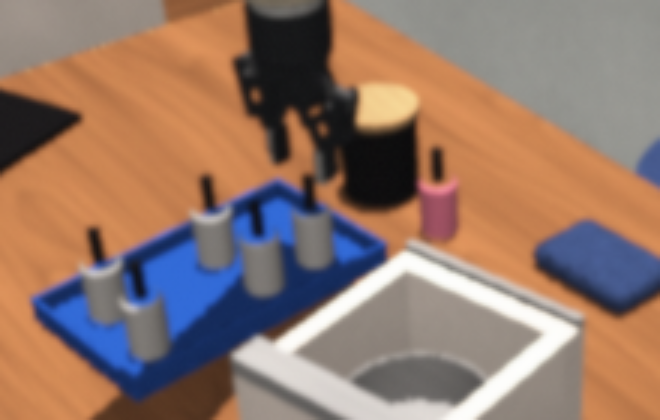

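The fingers at (280,155) and (325,175) in the crop straddle the stopper at (308,185). I'll correct a little, descend and grip.

>>> {"op": "send_rows", "data": {
  "targets": [
    {"delta_pos": [-0.002,-0.002,0.013],"yaw": 0},
    {"delta_pos": [-0.002,-0.002,0.026],"yaw": 0},
    {"delta_pos": [-0.002,-0.002,0.037],"yaw": 0},
    {"delta_pos": [-0.002,-0.002,0.037],"yaw": 0}
  ]
}}

```text
t: 2.52
position: [597.0, 275.5, 82.0]
tcp_rot: [[-0.97, -0.245, -0.002], [-0.245, 0.97, -0.001], [0.002, -0.001, -1.0]]
contact_force: [0.6, 0.1, -0.4]
gripper_width: 51.7
finger_force: 0.0
```

>>> {"op": "send_rows", "data": {
  "targets": [
    {"delta_pos": [0,0,0],"yaw": 0},
    {"delta_pos": [0,0,0],"yaw": 0},
    {"delta_pos": [0,0,0],"yaw": 0},
    {"delta_pos": [0,0,0],"yaw": 0},
    {"delta_pos": [0,0,0],"yaw": 0}
  ],
  "jaw": -1
}}

```text
t: 3.15
position: [597.9, 275.9, 83.6]
tcp_rot: [[-0.97, -0.245, 0.0], [-0.245, 0.97, 0.0], [-0.001, 0.0, -1.0]]
contact_force: [0.1, 1.5, 2.2]
gripper_width: 11.0
finger_force: 39.1
```

>>> {"op": "send_rows", "data": {
  "targets": [
    {"delta_pos": [0,0,-0.015],"yaw": 0},
    {"delta_pos": [0,0,-0.05],"yaw": 0},
    {"delta_pos": [0,0,-0.1],"yaw": 0},
    {"delta_pos": [0,0,-0.15],"yaw": 0},
    {"delta_pos": [0,0,-0.167],"yaw": 0}
  ]
}}

```text
t: 3.78
position: [598.9, 276.0, 255.1]
tcp_rot: [[-0.97, -0.245, 0.005], [-0.244, 0.97, 0.003], [-0.006, 0.002, -1.0]]
contact_force: [-0.3, 0.2, -1.5]
gripper_width: 10.2
finger_force: 39.0
```

```bash
cat >> h.py <<'E'
def held():
    """compare held vial in side depth with TCP"""
    im,d=bot.capture('side');X=world('side',d);o=bot.get_obs();t=o['position']
    k=(np.hypot(X[...,0]-t[0],X[...,1]-t[1])<45)&(X[...,2]<t[2]-22)&(X[...,2]>t[2]-76)
    p=X[k]
    f=least_squares(lambda a:np.hypot(p[:,0]-a[0],p[:,1]-a[1])-19,t[:2],loss='soft_l1',f_scale=1)
    return f.x-t[:2],len(p),p[:,2].min()-t[2]
E
python3 -c "
from h import *
o=bot.get_obs();print(o['gripper_width'],o['finger_force'],o['position'],o['contact_force'],held())
th=np.radians(14.2)
for a in (45,135,225,315):
    a=np.radians(a)+th;D=np.array([508.9+40.5*np.cos(a),-15.2+40.5*np.sin(a)]);print(D.round(1),plan((*D,250),104.2))"
```

```text
10.248195514081068 39.017096757888794 [598.93803175 276.0226081  255.13004712] [-0.25950002  0.20012488 -1.51683146] (array([-1.09389911,  0.66411992]), 259, np.float64(-75.87336319830456))
[529.6  19.6] (array([ 0.1301, -0.2318,  0.0044]), np.float64(-0.0), np.float64(104.16))
[474.1   5.5] (array([ 0.1873, -0.2318,  0.0041]), np.float64(-0.0), np.float64(104.16))
[488.2 -50. ] (array([ 0.1873, -0.2891,  0.004 ]), np.float64(-0.0), np.float64(104.16))
[543.7 -35.9] (array([ 0.13  , -0.2891,  0.0043]), np.float64(-0.0), np.float64(104.16))
```

>>> {"op": "send_rows", "data": {
  "targets": [
    {"delta_pos": [0.028,-0.05,0],"yaw": 0},
    {"delta_pos": [0.056,-0.1,0],"yaw": 0},
    {"delta_pos": [0.084,-0.15,0.004],"yaw": 0},
    {"delta_pos": [0.11,-0.2,0.004],"yaw": 0},
    {"delta_pos": [0.1298,-0.232,0.004],"yaw": 0}
  ]
}}

```text
t: 4.45
position: [527.3, 16.0, 245.3]
tcp_rot: [[-0.97, -0.242, -0.002], [-0.242, 0.97, -0.001], [0.002, -0.0, -1.0]]
contact_force: [0.4, 0.1, -0.8]
gripper_width: 10.5
finger_force: 39.1
```

>>> {"op": "send_rows", "data": {
  "targets": [
    {"delta_pos": [0,0,0],"yaw": 0},
    {"delta_pos": [0,0,0],"yaw": 0},
    {"delta_pos": [0,0,0],"yaw": 0}
  ]
}}

```text
t: 4.82
position: [528.7, 20.5, 245.8]
tcp_rot: [[-0.969, -0.247, -0.001], [-0.247, 0.969, -0.0], [0.001, 0.0, -1.0]]
contact_force: [-0.1, 0.1, -0.5]
gripper_width: 10.8
finger_force: 39.1
```

```bash
python3 -c "
from h import *
o=bot.get_obs();print(o['gripper_width'],o['position'],held(),plan((530,19.2,97),104.2));print(bot.get_obs()['position'])"
```

```text
10.792607870247013 [528.69599139  20.46932621 245.78593416] (array([-0.49317846,  1.13468691]), 320, np.float64(-75.80900388471991)) (array([-0.001 , -0.0014,  0.1489]), np.float64(0.1), np.float64(104.29))
[528.75927453  20.33744895 245.87839633]
```

>>> {"op": "send_rows", "data": {
  "targets": [
    {"delta_pos": [-0.001,-0.002,0.03],"yaw": 0},
    {"delta_pos": [-0.001,-0.002,0.06],"yaw": 0},
    {"delta_pos": [-0.001,-0.002,0.085],"yaw": 0},
    {"delta_pos": [-0.001,-0.002,0.095],"yaw": 0},
    {"delta_pos": [-0.001,-0.002,0.1],"yaw": 0}
  ]
}}

```text
t: 5.5
position: [530.3, 17.7, 146.2]
tcp_rot: [[-0.969, -0.245, -0.0], [-0.245, 0.969, -0.0], [0.0, -0.0, -1.0]]
contact_force: [-0.2, -0.6, -0.1]
gripper_width: 11.0
finger_force: 39.1
```

>>> {"op": "send_rows", "data": {
  "targets": [
    {"delta_pos": [0,0,0.012],"yaw": 0},
    {"delta_pos": [0,0,0.024],"yaw": 0},
    {"delta_pos": [0,0,0.034],"yaw": 0},
    {"delta_pos": [0,0,0.042],"yaw": 0},
    {"delta_pos": [0,0,0.046],"yaw": 0}
  ]
}}

```text
t: 6.12
position: [530.0, 17.3, 99.8]
tcp_rot: [[-0.97, -0.245, -0.001], [-0.245, 0.97, -0.0], [0.001, -0.0, -1.0]]
contact_force: [-0.4, 0.0, -1.1]
gripper_width: 10.8
finger_force: 39.1
```

```bash
python3 -c "
from h import *
o=bot.get_obs();print(o['gripper_width'],o['position'],o['contact_force'],plan((530,18.6,96),104.2))"
```

```text
10.75945243550637 [529.99238995  17.2591211   99.75880131] [-0.42772846  0.03233327 -1.09650979] (array([-0.0003,  0.0013,  0.0038]), np.float64(-0.0), np.float64(104.17))
```

>>> {"op": "send_rows", "data": {
  "targets": [
    {"delta_pos": [0,0.001,0.0015],"yaw": 0},
    {"delta_pos": [0,0.001,0.003],"yaw": 0},
    {"delta_pos": [0,0.001,0.004],"yaw": 0},
    {"delta_pos": [0,0.001,0.0045],"yaw": 0}
  ]
}}

```text
t: 6.62
position: [530.4, 18.4, 96.5]
tcp_rot: [[-0.97, -0.245, 0.001], [-0.245, 0.97, 0.0], [-0.001, 0.0, -1.0]]
contact_force: [-2.6, 0.4, 8.2]
gripper_width: 10.3
finger_force: 39.9
```

>>> {"op": "send_rows", "data": {
  "targets": [
    {"delta_pos": [0,0,0],"yaw": 0},
    {"delta_pos": [0,0,0],"yaw": 0},
    {"delta_pos": [0,0,0],"yaw": 0},
    {"delta_pos": [0,0,0],"yaw": 0}
  ],
  "jaw": -0.4
}}

```text
t: 7.12
position: [529.9, 18.3, 95.8]
tcp_rot: [[-0.97, -0.245, -0.0], [-0.245, 0.97, -0.0], [0.0, -0.0, -1.0]]
contact_force: [0.5, -0.5, -0.8]
gripper_width: 25.7
finger_force: 0.0
```

>>> {"op": "send_rows", "data": {
  "targets": [
    {"delta_pos": [0,0,-0.02],"yaw": 0},
    {"delta_pos": [0,0,-0.06],"yaw": 0},
    {"delta_pos": [0,0,-0.11],"yaw": 0},
    {"delta_pos": [0,0,-0.15],"yaw": 0},
    {"delta_pos": [0,0,-0.15],"yaw": 0}
  ]
}}

```text
t: 7.75
position: [531.6, 18.3, 249.1]
tcp_rot: [[-0.97, -0.245, 0.006], [-0.245, 0.97, 0.001], [-0.006, -0.0, -1.0]]
contact_force: [-0.2, -0.2, -0.6]
gripper_width: 25.3
finger_force: 0.0
```

```bash
python3 -c "
from h import *
o=bot.get_obs();print(o['gripper_width'],o['position'])
print(plan((534.4,268.1,245),104.2))"
```

```text
25.3321968778769 [531.56180069  18.34543312 249.12813372]
(array([-0.0638,  0.2415,  0.0045]), np.float64(-0.0), np.float64(104.17))
```

>>> {"op": "send_rows", "data": {
  "targets": [
    {"delta_pos": [-0.014,0.05,0],"yaw": 0},
    {"delta_pos": [-0.028,0.1,0],"yaw": 0},
    {"delta_pos": [-0.042,0.15,0],"yaw": 0},
    {"delta_pos": [-0.055,0.2,0],"yaw": 0},
    {"delta_pos": [-0.0645,0.2413,0],"yaw": 0}
  ],
  "jaw": 0
}}

```text
t: 8.38
position: [532.5, 270.1, 244.3]
tcp_rot: [[-0.969, -0.246, -0.002], [-0.246, 0.969, -0.001], [0.002, -0.0, -1.0]]
contact_force: [0.3, 0.1, -0.7]
gripper_width: 43.0
finger_force: 0.0
```

>>> {"op": "send_rows", "data": {
  "targets": [
    {"delta_pos": [0,0,0.04],"yaw": 0},
    {"delta_pos": [0,0,0.08],"yaw": 0},
    {"delta_pos": [0,0,0.11],"yaw": 0},
    {"delta_pos": [0,0,0.115],"yaw": 0},
    {"delta_pos": [0,0,0.115],"yaw": 0}
  ]
}}

```text
t: 9.0
position: [533.4, 268.0, 131.0]
tcp_rot: [[-0.97, -0.245, -0.0], [-0.245, 0.97, -0.0], [0.0, -0.0, -1.0]]
contact_force: [0.6, 0.3, 0.2]
gripper_width: 42.6
finger_force: 0.0
```

```bash
python3 -c "
from h import *
im,d=bot.capture('top');X=world('top',d)
print(cyl(X,(529.6,19.6),112))
o=bot.get_obs();print(o['gripper_width'],o['position'])
print(plan((534.4,268.1,83),104.2))"
```

```text
(array([529.72767362,  16.63108318]), array([529.23463902,  16.43263919]), 23)
42.770186782926565 [533.87456672 268.27109931 131.75805406]
(array([-0.0004, -0.0003,  0.0488]), np.float64(-0.0), np.float64(104.17))
```

>>> {"op": "send_rows", "data": {
  "targets": [
    {"delta_pos": [-0.0005,0,0.02],"yaw": 0},
    {"delta_pos": [-0.0005,0,0.036],"yaw": 0},
    {"delta_pos": [-0.0005,0,0.046],"yaw": 0},
    {"delta_pos": [-0.0005,0,0.048],"yaw": 0}
  ]
}}

```text
t: 9.55
position: [533.7, 268.1, 82.4]
tcp_rot: [[-0.97, -0.245, -0.001], [-0.245, 0.97, -0.0], [0.001, -0.0, -1.0]]
contact_force: [-0.3, 0.6, 0.6]
gripper_width: 42.9
finger_force: 0.0
```

>>> {"op": "send_rows", "data": {
  "targets": [
    {"delta_pos": [0,0,0],"yaw": 0},
    {"delta_pos": [0,0,0],"yaw": 0},
    {"delta_pos": [0,0,0],"yaw": 0},
    {"delta_pos": [0,0,0],"yaw": 0}
  ],
  "jaw": -1
}}

```text
t: 10.05
position: [534.1, 268.3, 83.2]
tcp_rot: [[-0.97, -0.245, 0.001], [-0.245, 0.97, 0.0], [-0.001, 0.0, -1.0]]
contact_force: [-0.7, -0.5, 1.6]
gripper_width: 10.6
finger_force: 39.1
```

>>> {"op": "send_rows", "data": {
  "targets": [
    {"delta_pos": [0,0,-0.015],"yaw": 0},
    {"delta_pos": [0,0,-0.05],"yaw": 0},
    {"delta_pos": [0,0,-0.1],"yaw": 0},
    {"delta_pos": [0,0,-0.15],"yaw": 0},
    {"delta_pos": [0,0,-0.165],"yaw": 0}
  ]
}}

```text
t: 10.68
position: [535.1, 268.6, 252.5]
tcp_rot: [[-0.97, -0.245, 0.005], [-0.245, 0.97, 0.003], [-0.006, 0.002, -1.0]]
contact_force: [0.2, 0.5, -1.5]
gripper_width: 10.5
finger_force: 39.1
```

>>> {"op": "send_rows", "data": {
  "targets": [
    {"delta_pos": [0,0,0],"yaw": 0},
    {"delta_pos": [0,0,0],"yaw": 0}
  ]
}}

```text
t: 10.92
position: [533.1, 267.8, 246.1]
tcp_rot: [[-0.97, -0.245, -0.002], [-0.245, 0.97, -0.002], [0.003, -0.001, -1.0]]
contact_force: [-0.2, 0.3, -0.7]
gripper_width: 10.6
finger_force: 39.0
```

```bash
python3 -c "
from h import *
o=bot.get_obs();print(o['gripper_width'],o['position'],held())
print(plan((543.7,-33.9,246),104.2))"
```

```text
10.603042068097832 [533.08751524 267.791959   246.08405037] (array([0.68160298, 1.75724702]), 267, np.float64(-75.8180641770642))
(array([ 0.0636, -0.2951,  0.0004]), np.float64(-0.0), np.float64(104.18))
```

>>> {"op": "send_rows", "data": {
  "targets": [
    {"delta_pos": [0.013,-0.06,0],"yaw": 0},
    {"delta_pos": [0.026,-0.12,0],"yaw": 0},
    {"delta_pos": [0.039,-0.18,0],"yaw": 0},
    {"delta_pos": [0.052,-0.24,0],"yaw": 0},
    {"delta_pos": [0.0645,-0.2954,0],"yaw": 0}
  ]
}}

```text
t: 11.6
position: [542.8, -36.2, 246.5]
tcp_rot: [[-0.97, -0.244, -0.002], [-0.244, 0.97, -0.0], [0.002, 0.0, -1.0]]
contact_force: [1.1, -0.1, -2.2]
gripper_width: 10.7
finger_force: 39.2
```

>>> {"op": "send_rows", "data": {
  "targets": [
    {"delta_pos": [0,0,0],"yaw": 0},
    {"delta_pos": [0,0,0],"yaw": 0},
    {"delta_pos": [0,0,0.03],"yaw": 0},
    {"delta_pos": [0,0,0.06],"yaw": 0},
    {"delta_pos": [0,0,0.08],"yaw": 0}
  ]
}}

```text
t: 12.22
position: [542.8, -31.9, 165.7]
tcp_rot: [[-0.969, -0.248, -0.003], [-0.248, 0.969, 0.0], [0.002, 0.001, -1.0]]
contact_force: [0.4, 0.9, -1.1]
gripper_width: 10.8
finger_force: 39.2
```

>>> {"op": "send_rows", "data": {
  "targets": [
    {"delta_pos": [0,0,0.01],"yaw": 0},
    {"delta_pos": [0,0,0.016],"yaw": 0},
    {"delta_pos": [0,0,0.016],"yaw": 0},
    {"delta_pos": [0,0,0.016],"yaw": 0}
  ]
}}

```text
t: 12.72
position: [544.1, -33.9, 152.5]
tcp_rot: [[-0.97, -0.245, 0.001], [-0.245, 0.97, 0.0], [-0.001, -0.0, -1.0]]
contact_force: [-0.9, -0.0, -1.0]
gripper_width: 10.8
finger_force: 39.2
```

```bash
python3 -c "
from h import *
o=bot.get_obs();print(o['gripper_width'],o['position'])
print(plan((543.7,-33.9,96),104.2))"
```

```text
10.820278274989505 [544.09133483 -33.94676895 152.52376406]
(array([0.0004, 0.0002, 0.0565]), np.float64(-0.0), np.float64(104.18))
```

>>> {"op": "send_rows", "data": {
  "targets": [
    {"delta_pos": [0,0,0.014],"yaw": 0},
    {"delta_pos": [0,0,0.028],"yaw": 0},
    {"delta_pos": [0,0,0.04],"yaw": 0},
    {"delta_pos": [0,0,0.048],"yaw": 0},
    {"delta_pos": [0,0,0.052],"yaw": 0}
  ]
}}

```text
t: 13.35
position: [543.4, -34.0, 99.1]
tcp_rot: [[-0.97, -0.245, -0.001], [-0.245, 0.97, -0.0], [0.001, -0.0, -1.0]]
contact_force: [0.1, -0.4, -0.2]
gripper_width: 10.4
finger_force: 39.3
```

>>> {"op": "send_rows", "data": {
  "targets": [
    {"delta_pos": [0,0,0.001],"yaw": 0},
    {"delta_pos": [0,0,0.0025],"yaw": 0},
    {"delta_pos": [0,0,0.0035],"yaw": 0},
    {"delta_pos": [0,0,0.004],"yaw": 0}
  ]
}}

```text
t: 13.85
position: [543.9, -34.0, 96.2]
tcp_rot: [[-0.97, -0.245, 0.001], [-0.245, 0.97, 0.0], [-0.001, -0.0, -1.0]]
contact_force: [-1.0, 0.3, 4.1]
gripper_width: 10.3
finger_force: 39.5
```

```bash
python3 -c "
from h import *
o=bot.get_obs();print(o['gripper_width'],o['position'],o['contact_force'])"
```

```text
10.295153992065869 [543.94329712 -33.9850112   96.20018088] [-0.98741714  0.34959464  4.13615882]
```

>>> {"op": "send_rows", "data": {
  "targets": [
    {"delta_pos": [0,0,0],"yaw": 0},
    {"delta_pos": [0,0,0],"yaw": 0},
    {"delta_pos": [0,0,0],"yaw": 0},
    {"delta_pos": [0,0,0],"yaw": 0}
  ],
  "jaw": -0.4
}}

```text
t: 14.35
position: [543.6, -34.0, 95.8]
tcp_rot: [[-0.97, -0.245, -0.0], [-0.245, 0.97, -0.0], [0.0, -0.0, -1.0]]
contact_force: [0.3, 0.5, 1.0]
gripper_width: 25.9
finger_force: 0.0
```

>>> {"op": "send_rows", "data": {
  "targets": [
    {"delta_pos": [0,0,-0.02],"yaw": 0},
    {"delta_pos": [0,0,-0.06],"yaw": 0},
    {"delta_pos": [0,0,-0.11],"yaw": 0},
    {"delta_pos": [0,0,-0.15],"yaw": 0},
    {"delta_pos": [0,0,-0.15],"yaw": 0}
  ]
}}

```text
t: 14.98
position: [545.3, -34.2, 249.2]
tcp_rot: [[-0.97, -0.245, 0.006], [-0.245, 0.97, 0.001], [-0.006, -0.001, -1.0]]
contact_force: [0.2, -0.1, -0.5]
gripper_width: 25.9
finger_force: 0.0
```

>>> {"op": "send_rows", "data": {
  "targets": [
    {"delta_pos": [-0.01,0.05,0],"yaw": 0},
    {"delta_pos": [-0.02,0.1,0],"yaw": 0},
    {"delta_pos": [-0.03,0.15,0],"yaw": 0},
    {"delta_pos": [-0.04,0.2,0],"yaw": 0},
    {"delta_pos": [-0.05,0.25,0],"yaw": 0}
  ],
  "jaw": 0
}}

```text
t: 15.6
position: [530.2, 222.0, 244.7]
tcp_rot: [[-0.97, -0.245, -0.001], [-0.245, 0.97, -0.001], [0.001, -0.0, -1.0]]
contact_force: [1.2, 0.7, -0.8]
gripper_width: 42.9
finger_force: 0.0
```

>>> {"op": "send_rows", "data": {
  "targets": [
    {"delta_pos": [-0.01,0.05,0],"yaw": 0},
    {"delta_pos": [-0.016,0.09,0],"yaw": 0},
    {"delta_pos": [-0.0195,0.114,0.03],"yaw": 0},
    {"delta_pos": [-0.0195,0.114,0.07],"yaw": 0},
    {"delta_pos": [-0.0195,0.114,0.1],"yaw": 0}
  ]
}}

```text
t: 16.23
position: [520.7, 335.6, 142.6]
tcp_rot: [[-0.969, -0.246, -0.002], [-0.246, 0.969, -0.002], [0.003, -0.001, -1.0]]
contact_force: [-1.0, 0.0, -0.1]
gripper_width: 42.9
finger_force: 0.0
```

>>> {"op": "send_rows", "data": {
  "targets": [
    {"delta_pos": [0,0,0.014],"yaw": 0},
    {"delta_pos": [0,0,0.014],"yaw": 0},
    {"delta_pos": [0,0,0.014],"yaw": 0}
  ]
}}

```text
t: 16.6
position: [522.6, 336.2, 133.1]
tcp_rot: [[-0.97, -0.245, 0.001], [-0.245, 0.97, 0.001], [-0.002, 0.001, -1.0]]
contact_force: [1.1, 0.5, 0.9]
gripper_width: 42.4
finger_force: 0.0
```

```bash
python3 -c "
from h import *
im,d=bot.capture('top');X=world('top',d)
print(cyl(X,(529.6,17.6),112),cyl(X,(543.7,-35.9),112))
o=bot.get_obs();print(o['gripper_width'],o['position'])
print(plan((522,335.8,83),104.2))"
```

```text
(array([529.41096099,  16.24260811]), array([529.3898818 ,  16.46856171]), 23) (array([544.68907627, -34.866171  ]), array([544.74732331, -35.01835033]), 22)
42.62437439948922 [522.62227446 336.3053181  133.23367775]
(array([ 0.0008, -0.0004,  0.0502]), np.float64(-0.0), np.float64(104.17))
```

>>> {"op": "send_rows", "data": {
  "targets": [
    {"delta_pos": [0.0005,0,0.02],"yaw": 0},
    {"delta_pos": [0.0005,0,0.038],"yaw": 0},
    {"delta_pos": [0.0005,0,0.047],"yaw": 0},
    {"delta_pos": [0.0005,0,0.049],"yaw": 0}
  ]
}}

```text
t: 17.15
position: [521.3, 335.7, 82.4]
tcp_rot: [[-0.97, -0.245, -0.001], [-0.245, 0.97, -0.0], [0.001, -0.0, -1.0]]
contact_force: [-0.1, 0.6, 0.2]
gripper_width: 42.7
finger_force: 0.0
```

>>> {"op": "send_rows", "data": {
  "targets": [
    {"delta_pos": [0,0,0],"yaw": 0},
    {"delta_pos": [0,0,0],"yaw": 0},
    {"delta_pos": [0,0,0],"yaw": 0},
    {"delta_pos": [0,0,0],"yaw": 0}
  ],
  "jaw": -1
}}

```text
t: 17.65
position: [521.6, 335.9, 83.2]
tcp_rot: [[-0.97, -0.245, 0.001], [-0.245, 0.97, 0.0], [-0.001, 0.0, -1.0]]
contact_force: [-0.1, -0.3, 1.2]
gripper_width: 10.9
finger_force: 39.0
```

>>> {"op": "send_rows", "data": {
  "targets": [
    {"delta_pos": [0,0,-0.015],"yaw": 0},
    {"delta_pos": [0,0,-0.05],"yaw": 0},
    {"delta_pos": [0,0,-0.1],"yaw": 0},
    {"delta_pos": [0,0,-0.15],"yaw": 0},
    {"delta_pos": [0,0,-0.165],"yaw": 0}
  ]
}}

```text
t: 18.27
position: [522.6, 336.4, 252.7]
tcp_rot: [[-0.97, -0.245, 0.005], [-0.245, 0.97, 0.004], [-0.006, 0.002, -1.0]]
contact_force: [0.9, -0.1, -1.4]
gripper_width: 10.6
finger_force: 39.0
```

>>> {"op": "send_rows", "data": {
  "targets": [
    {"delta_pos": [0,0,0],"yaw": 0},
    {"delta_pos": [0,0,0],"yaw": 0},
    {"delta_pos": [0,0,0],"yaw": 0},
    {"delta_pos": [0,0,0],"yaw": 0}
  ]
}}

```text
t: 18.77
position: [521.1, 335.6, 246.8]
tcp_rot: [[-0.97, -0.245, -0.001], [-0.245, 0.97, -0.001], [0.002, -0.001, -1.0]]
contact_force: [-0.7, 0.5, -1.5]
gripper_width: 10.3
finger_force: 39.0
```

```bash
python3 -c "
from h import *
o=bot.get_obs();print(o['gripper_width'],o['position'],held())
print(plan((488.2,-48.8,246),104.2))"
```

```text
10.299879028355523 [521.11891817 335.56149561 246.75631645] (array([0.71436158, 0.42567418]), 252, np.float64(-75.95842777773626))
(array([ 0.1261, -0.3647,  0.0014]), np.float64(-0.0), np.float64(104.17))
```

>>> {"op": "send_rows", "data": {
  "targets": [
    {"delta_pos": [0.018,-0.052,0],"yaw": 0},
    {"delta_pos": [0.036,-0.104,0],"yaw": 0},
    {"delta_pos": [0.054,-0.156,0],"yaw": 0},
    {"delta_pos": [0.072,-0.208,0],"yaw": 0},
    {"delta_pos": [0.09,-0.26,0],"yaw": 0}
  ]
}}

```text
t: 19.45
position: [497.4, 59.8, 247.8]
tcp_rot: [[-0.97, -0.245, 0.0], [-0.245, 0.97, 0.0], [-0.0, 0.0, -1.0]]
contact_force: [0.1, 0.3, -0.4]
gripper_width: 10.8
finger_force: 39.1
```

>>> {"op": "send_rows", "data": {
  "targets": [
    {"delta_pos": [0.018,-0.052,0],"yaw": 0},
    {"delta_pos": [0.03,-0.085,0],"yaw": 0},
    {"delta_pos": [0.0365,-0.105,0],"yaw": 0},
    {"delta_pos": [0.0365,-0.105,0],"yaw": 0},
    {"delta_pos": [0.0365,-0.105,0.02],"yaw": 0}
  ]
}}

```text
t: 20.08
position: [489.2, -48.2, 228.7]
tcp_rot: [[-0.969, -0.245, 0.003], [-0.245, 0.969, 0.001], [-0.003, 0.0, -1.0]]
contact_force: [0.1, 0.5, -1.6]
gripper_width: 10.7
finger_force: 39.1
```

>>> {"op": "send_rows", "data": {
  "targets": [
    {"delta_pos": [0,0,0.03],"yaw": 0},
    {"delta_pos": [0,0,0.06],"yaw": 0},
    {"delta_pos": [0,0,0.074],"yaw": 0},
    {"delta_pos": [0,0,0.074],"yaw": 0},
    {"delta_pos": [0,0,0.074],"yaw": 0}
  ]
}}

```text
t: 20.7
position: [488.9, -48.8, 154.9]
tcp_rot: [[-0.969, -0.245, 0.001], [-0.245, 0.969, 0.0], [-0.001, -0.0, -1.0]]
contact_force: [0.3, 0.8, -0.1]
gripper_width: 10.7
finger_force: 39.1
```

```bash
python3 -c "
from h import *
o=bot.get_obs();print(o['gripper_width'],o['position'])
print(plan((488.0,-48.8,96),104.2))"
```

```text
10.686585238739514 [488.89237041 -48.83807074 154.88442646]
(array([0.0009, 0.0003, 0.0589]), np.float64(-0.0), np.float64(104.19))
```

>>> {"op": "send_rows", "data": {
  "targets": [
    {"delta_pos": [0.001,0,0.014],"yaw": 0},
    {"delta_pos": [0.001,0,0.028],"yaw": 0},
    {"delta_pos": [0.001,0,0.042],"yaw": 0},
    {"delta_pos": [0.001,0,0.05],"yaw": 0},
    {"delta_pos": [0.001,0,0.054],"yaw": 0}
  ]
}}

```text
t: 21.32
position: [486.9, -49.4, 99.1]
tcp_rot: [[-0.97, -0.245, -0.001], [-0.245, 0.97, -0.0], [0.001, -0.0, -1.0]]
contact_force: [-0.1, -0.9, 0.7]
gripper_width: 11.1
finger_force: 39.1
```

>>> {"op": "send_rows", "data": {
  "targets": [
    {"delta_pos": [0,0,0.001],"yaw": 0},
    {"delta_pos": [0,0,0.0025],"yaw": 0},
    {"delta_pos": [0,0,0.0035],"yaw": 0},
    {"delta_pos": [0,0,0.004],"yaw": 0}
  ]
}}

```text
t: 21.82
position: [487.5, -49.2, 96.2]
tcp_rot: [[-0.97, -0.245, 0.001], [-0.245, 0.97, 0.0], [-0.001, -0.0, -1.0]]
contact_force: [-0.2, -0.5, 4.3]
gripper_width: 10.7
finger_force: 39.5
```

```bash
python3 -c "
from h import *
o=bot.get_obs();print(o['gripper_width'],o['position'],o['contact_force'])"
```

```text
10.715915810395398 [487.46251042 -49.24706641  96.1554723 ] [-0.22525987 -0.48451938  4.31225027]
```

>>> {"op": "send_rows", "data": {
  "targets": [
    {"delta_pos": [0,0,0],"yaw": 0},
    {"delta_pos": [0,0,0],"yaw": 0},
    {"delta_pos": [0,0,0],"yaw": 0},
    {"delta_pos": [0,0,0],"yaw": 0}
  ],
  "jaw": -0.4
}}

```text
t: 22.32
position: [487.2, -49.3, 95.8]
tcp_rot: [[-0.97, -0.245, -0.0], [-0.245, 0.97, -0.0], [0.0, -0.0, -1.0]]
contact_force: [-0.5, -0.3, 0.2]
gripper_width: 25.5
finger_force: 0.0
```

>>> {"op": "send_rows", "data": {
  "targets": [
    {"delta_pos": [0,0,-0.02],"yaw": 0},
    {"delta_pos": [0,0,-0.06],"yaw": 0},
    {"delta_pos": [0,0,-0.11],"yaw": 0},
    {"delta_pos": [0,0,-0.15],"yaw": 0},
    {"delta_pos": [0,0,-0.15],"yaw": 0}
  ]
}}

```text
t: 22.95
position: [488.8, -49.4, 248.9]
tcp_rot: [[-0.97, -0.245, 0.006], [-0.245, 0.97, 0.001], [-0.006, -0.0, -1.0]]
contact_force: [-0.7, -0.1, -0.3]
gripper_width: 25.6
finger_force: 0.0
```

>>> {"op": "send_rows", "data": {
  "targets": [
    {"delta_pos": [0.001,0.05,0],"yaw": 0},
    {"delta_pos": [0.002,0.1,0],"yaw": 0},
    {"delta_pos": [0.003,0.15,0],"yaw": 0},
    {"delta_pos": [0.004,0.2,0],"yaw": 0},
    {"delta_pos": [0.005,0.25,0],"yaw": 0}
  ],
  "jaw": 0
}}

```text
t: 23.58
position: [420.1, 193.1, 244.8]
tcp_rot: [[-0.97, -0.245, -0.001], [-0.245, 0.97, -0.001], [0.001, -0.0, -1.0]]
contact_force: [0.9, 0.8, -0.0]
gripper_width: 42.8
finger_force: 0.0
```

>>> {"op": "send_rows", "data": {
  "targets": [
    {"delta_pos": [0.001,0.04,0],"yaw": 0},
    {"delta_pos": [0.001,0.0605,0],"yaw": 0},
    {"delta_pos": [0.001,0.0605,0.03],"yaw": 0},
    {"delta_pos": [0.001,0.0605,0.07],"yaw": 0},
    {"delta_pos": [0.001,0.0605,0.1],"yaw": 0}
  ]
}}

```text
t: 24.2
position: [404.3, 249.6, 143.2]
tcp_rot: [[-0.97, -0.245, -0.002], [-0.245, 0.97, -0.001], [0.002, -0.001, -1.0]]
contact_force: [-0.2, -0.3, 0.2]
gripper_width: 42.9
finger_force: 0.0
```

>>> {"op": "send_rows", "data": {
  "targets": [
    {"delta_pos": [0,0,0.014],"yaw": 0},
    {"delta_pos": [0,0,0.014],"yaw": 0},
    {"delta_pos": [0,0,0.014],"yaw": 0}
  ]
}}

```text
t: 24.58
position: [405.9, 250.6, 132.8]
tcp_rot: [[-0.97, -0.245, 0.001], [-0.245, 0.97, 0.001], [-0.001, 0.001, -1.0]]
contact_force: [0.5, -0.1, 0.9]
gripper_width: 42.4
finger_force: 0.0
```

```bash
python3 -c "
from h import *
im,d=bot.capture('top');X=world('top',d)
print(cyl(X,(488.2,-50),112))
o=bot.get_obs();print(o['gripper_width'],o['position'])
print(plan((405.5,250.5,83),104.2))"
```

```text
(array([487.94924931, -50.32150416]), array([487.6895273 , -50.01080844]), 21)
42.52505374649352 [405.96708371 250.73292021 132.96061283]
(array([ 0.0006, -0.0001,  0.05  ]), np.float64(-0.0), np.float64(104.17))
```

>>> {"op": "send_rows", "data": {
  "targets": [
    {"delta_pos": [0.0003,0,0.02],"yaw": 0},
    {"delta_pos": [0.0003,0,0.038],"yaw": 0},
    {"delta_pos": [0.0003,0,0.047],"yaw": 0},
    {"delta_pos": [0.0003,0,0.049],"yaw": 0}
  ]
}}

```text
t: 25.12
position: [405.2, 250.3, 83.0]
tcp_rot: [[-0.97, -0.245, 0.0], [-0.245, 0.97, 0.0], [-0.0, 0.0, -1.0]]
contact_force: [-0.6, -0.0, 0.9]
gripper_width: 42.8
finger_force: 0.0
```

>>> {"op": "send_rows", "data": {
  "targets": [
    {"delta_pos": [0,0,0],"yaw": 0},
    {"delta_pos": [0,0,0],"yaw": 0},
    {"delta_pos": [0,0,0],"yaw": 0},
    {"delta_pos": [0,0,0],"yaw": 0}
  ],
  "jaw": -1
}}

```text
t: 25.62
position: [405.3, 250.4, 83.3]
tcp_rot: [[-0.97, -0.245, 0.001], [-0.245, 0.97, 0.001], [-0.001, 0.0, -1.0]]
contact_force: [-0.4, 0.4, 3.3]
gripper_width: 10.7
finger_force: 39.1
```

>>> {"op": "send_rows", "data": {
  "targets": [
    {"delta_pos": [0,0,-0.015],"yaw": 0},
    {"delta_pos": [0,0,-0.05],"yaw": 0},
    {"delta_pos": [0,0,-0.1],"yaw": 0},
    {"delta_pos": [0,0,-0.15],"yaw": 0},
    {"delta_pos": [0,0,-0.165],"yaw": 0}
  ]
}}

```text
t: 26.25
position: [406.0, 250.8, 251.9]
tcp_rot: [[-0.97, -0.245, 0.004], [-0.245, 0.97, 0.003], [-0.005, 0.002, -1.0]]
contact_force: [0.9, -0.1, -1.3]
gripper_width: 10.5
finger_force: 39.1
```

>>> {"op": "send_rows", "data": {
  "targets": [
    {"delta_pos": [0,0,0],"yaw": 0},
    {"delta_pos": [0,0,0],"yaw": 0},
    {"delta_pos": [0,0,0],"yaw": 0},
    {"delta_pos": [0,0,0],"yaw": 0}
  ]
}}

```text
t: 26.75
position: [404.7, 250.0, 246.9]
tcp_rot: [[-0.97, -0.245, -0.001], [-0.245, 0.97, -0.001], [0.002, -0.001, -1.0]]
contact_force: [-1.0, -0.1, -0.7]
gripper_width: 10.6
finger_force: 39.1
```

```bash
python3 -c "
from h import *
o=bot.get_obs();print(o['gripper_width'],o['position'],held())
print(plan((474,6.5,246),104.2))"
```

```text
10.573156716113045 [404.72197723 249.97673792 246.9104234 ] (array([1.18708487, 0.04086264]), 305, np.float64(-75.80860234846412))
(array([-0.0075, -0.253 ,  0.0013]), np.float64(-0.0), np.float64(104.17))
```

>>> {"op": "send_rows", "data": {
  "targets": [
    {"delta_pos": [-0.002,-0.06,0],"yaw": 0},
    {"delta_pos": [-0.004,-0.12,0],"yaw": 0},
    {"delta_pos": [-0.006,-0.18,0],"yaw": 0},
    {"delta_pos": [-0.007,-0.23,0],"yaw": 0},
    {"delta_pos": [-0.0068,-0.2532,0],"yaw": 0}
  ]
}}

```text
t: 27.42
position: [473.9, 3.2, 247.8]
tcp_rot: [[-0.97, -0.241, 0.0], [-0.241, 0.97, -0.0], [-0.0, -0.0, -1.0]]
contact_force: [-0.0, 0.5, -0.8]
gripper_width: 10.5
finger_force: 39.2
```

>>> {"op": "send_rows", "data": {
  "targets": [
    {"delta_pos": [0,0,0],"yaw": 0},
    {"delta_pos": [0,0,0],"yaw": 0},
    {"delta_pos": [0,0,0.03],"yaw": 0},
    {"delta_pos": [0,0,0.06],"yaw": 0},
    {"delta_pos": [0,0,0.08],"yaw": 0}
  ]
}}

```text
t: 28.05
position: [472.9, 7.8, 166.4]
tcp_rot: [[-0.969, -0.247, -0.001], [-0.247, 0.969, -0.0], [0.001, 0.0, -1.0]]
contact_force: [0.4, -0.3, -1.2]
gripper_width: 10.5
finger_force: 39.2
```

>>> {"op": "send_rows", "data": {
  "targets": [
    {"delta_pos": [0,0,0.01],"yaw": 0},
    {"delta_pos": [0,0,0.014],"yaw": 0},
    {"delta_pos": [0,0,0.014],"yaw": 0},
    {"delta_pos": [0,0,0.014],"yaw": 0}
  ]
}}

```text
t: 28.55
position: [474.1, 6.5, 154.5]
tcp_rot: [[-0.97, -0.245, 0.001], [-0.245, 0.97, 0.0], [-0.001, -0.0, -1.0]]
contact_force: [0.6, -0.7, -1.9]
gripper_width: 10.9
finger_force: 39.2
```

```bash
python3 -c "
from h import *
o=bot.get_obs();print(o['gripper_width'],o['position'])
print(plan((474,6.5,96),104.2))"
```

```text
10.913820777133996 [474.05824063   6.49920871 154.5008185 ]
(array([0.0001, 0.    , 0.0585]), np.float64(-0.0), np.float64(104.18))
```

>>> {"op": "send_rows", "data": {
  "targets": [
    {"delta_pos": [0,0,0.014],"yaw": 0},
    {"delta_pos": [0,0,0.028],"yaw": 0},
    {"delta_pos": [0,0,0.042],"yaw": 0},
    {"delta_pos": [0,0,0.05],"yaw": 0},
    {"delta_pos": [0,0,0.054],"yaw": 0}
  ]
}}

```text
t: 29.18
position: [473.4, 6.3, 99.1]
tcp_rot: [[-0.97, -0.245, -0.001], [-0.245, 0.97, -0.0], [0.001, -0.0, -1.0]]
contact_force: [-0.2, -0.8, -0.4]
gripper_width: 10.5
finger_force: 39.2
```

>>> {"op": "send_rows", "data": {
  "targets": [
    {"delta_pos": [0,0,0.001],"yaw": 0},
    {"delta_pos": [0,0,0.0025],"yaw": 0},
    {"delta_pos": [0,0,0.0035],"yaw": 0},
    {"delta_pos": [0,0,0.004],"yaw": 0}
  ]
}}

```text
t: 29.68
position: [474.0, 6.5, 96.3]
tcp_rot: [[-0.97, -0.245, 0.001], [-0.245, 0.97, 0.0], [-0.001, 0.0, -1.0]]
contact_force: [-0.9, 0.9, 6.2]
gripper_width: 10.5
finger_force: 39.8
```

>>> {"op": "send_rows", "data": {
  "targets": [
    {"delta_pos": [0,0,0],"yaw": 0},
    {"delta_pos": [0,0,0],"yaw": 0},
    {"delta_pos": [0,0,0],"yaw": 0},
    {"delta_pos": [0,0,0],"yaw": 0}
  ],
  "jaw": -0.4
}}

```text
t: 30.18
position: [473.6, 6.3, 95.8]
tcp_rot: [[-0.97, -0.245, -0.0], [-0.245, 0.97, -0.0], [0.0, -0.0, -1.0]]
contact_force: [0.5, -0.8, -0.1]
gripper_width: 25.4
finger_force: 0.0
```

>>> {"op": "send_rows", "data": {
  "targets": [
    {"delta_pos": [0,0,-0.02],"yaw": 0},
    {"delta_pos": [0,0,-0.06],"yaw": 0},
    {"delta_pos": [0,0,-0.11],"yaw": 0},
    {"delta_pos": [0,0,-0.15],"yaw": 0},
    {"delta_pos": [0,0,-0.15],"yaw": 0}
  ]
}}

```text
t: 30.8
position: [475.2, 6.5, 248.9]
tcp_rot: [[-0.97, -0.245, 0.005], [-0.245, 0.97, 0.001], [-0.006, 0.0, -1.0]]
contact_force: [0.5, 0.7, 0.0]
gripper_width: 25.6
finger_force: 0.0
```

>>> {"op": "send_rows", "data": {
  "targets": [
    {"delta_pos": [-0.001,0.05,0],"yaw": 0},
    {"delta_pos": [-0.002,0.1,0],"yaw": 0},
    {"delta_pos": [-0.003,0.15,0],"yaw": 0},
    {"delta_pos": [-0.004,0.2,0],"yaw": 0},
    {"delta_pos": [-0.005,0.25,0],"yaw": 0}
  ],
  "jaw": 0
}}

```text
t: 31.42
position: [416.3, 251.2, 244.7]
tcp_rot: [[-0.97, -0.245, -0.001], [-0.245, 0.97, -0.001], [0.001, -0.0, -1.0]]
contact_force: [1.1, -0.6, 0.2]
gripper_width: 42.7
finger_force: 0.0
```

>>> {"op": "send_rows", "data": {
  "targets": [
    {"delta_pos": [-0.002,0.05,0],"yaw": 0},
    {"delta_pos": [-0.002,0.0758,0],"yaw": 0},
    {"delta_pos": [-0.002,0.0758,0.03],"yaw": 0},
    {"delta_pos": [-0.002,0.0758,0.07],"yaw": 0},
    {"delta_pos": [-0.002,0.0758,0.1],"yaw": 0}
  ]
}}

```text
t: 32.05
position: [399.7, 323.2, 143.0]
tcp_rot: [[-0.97, -0.245, -0.002], [-0.245, 0.97, -0.002], [0.002, -0.001, -1.0]]
contact_force: [1.1, 0.5, -0.3]
gripper_width: 42.6
finger_force: 0.0
```

>>> {"op": "send_rows", "data": {
  "targets": [
    {"delta_pos": [0,0,0.014],"yaw": 0},
    {"delta_pos": [0,0,0.014],"yaw": 0},
    {"delta_pos": [0,0,0.014],"yaw": 0}
  ]
}}

```text
t: 32.42
position: [401.1, 324.4, 132.9]
tcp_rot: [[-0.97, -0.245, 0.001], [-0.245, 0.97, 0.001], [-0.001, 0.001, -1.0]]
contact_force: [0.4, 0.3, 0.7]
gripper_width: 42.5
finger_force: 0.0
```

```bash
python3 -c "
from h import *
im,d=bot.capture('top');X=world('top',d)
for g in ((529.6,17.6),(543.7,-35.9),(488.2,-50),(474,6)):
    a=cyl(X,g,112);print(a[0]-[508.9,-15.2],a[1]-[508.9,-15.2],a[2])
o=bot.get_obs();print(o['gripper_width'],o['position'])
print(plan((401,324.1,83),104.2))"
```

```text
[21.13134661 31.74907492] [21.24933306 31.63713836] 20
[ 35.77045605 -20.07872202] [ 35.67839483 -19.82302691] 22
[-20.9991296  -35.05322244] [-21.09000167 -34.7821713 ] 20
[-34.00671858  20.45882946] [-34.13924253  20.63822619] 23
42.47634035493079 [401.24301069 324.46894157 133.02408325]
(array([ 0.0004, -0.0003,  0.05  ]), np.float64(-0.0), np.float64(104.17))
```

>>> {"op": "send_rows", "data": {
  "targets": [
    {"delta_pos": [0.0003,0,0.02],"yaw": 0},
    {"delta_pos": [0.0003,0,0.038],"yaw": 0},
    {"delta_pos": [0.0003,0,0.047],"yaw": 0},
    {"delta_pos": [0.0003,0,0.049],"yaw": 0}
  ]
}}

```text
t: 32.98
position: [400.5, 324.0, 83.1]
tcp_rot: [[-0.97, -0.245, 0.0], [-0.245, 0.97, 0.0], [-0.0, 0.0, -1.0]]
contact_force: [-0.1, -0.3, -0.1]
gripper_width: 42.8
finger_force: 0.0
```

>>> {"op": "send_rows", "data": {
  "targets": [
    {"delta_pos": [0,0,0],"yaw": 0},
    {"delta_pos": [0,0,0],"yaw": 0},
    {"delta_pos": [0,0,0],"yaw": 0},
    {"delta_pos": [0,0,0],"yaw": 0}
  ],
  "jaw": -1
}}

```text
t: 33.48
position: [400.8, 324.2, 83.5]
tcp_rot: [[-0.97, -0.245, 0.001], [-0.245, 0.97, 0.001], [-0.001, 0.001, -1.0]]
contact_force: [-0.1, -0.3, 6.3]
gripper_width: 10.7
finger_force: 39.2
```

>>> {"op": "send_rows", "data": {
  "targets": [
    {"delta_pos": [0,0,-0.015],"yaw": 0},
    {"delta_pos": [0,0,-0.05],"yaw": 0},
    {"delta_pos": [0,0,-0.1],"yaw": 0},
    {"delta_pos": [0,0,-0.15],"yaw": 0},
    {"delta_pos": [0,0,-0.165],"yaw": 0}
  ]
}}

```text
t: 34.1
position: [401.2, 324.6, 251.9]
tcp_rot: [[-0.97, -0.245, 0.004], [-0.245, 0.97, 0.004], [-0.005, 0.003, -1.0]]
contact_force: [0.1, 0.1, -0.9]
gripper_width: 10.7
finger_force: 39.1
```

>>> {"op": "send_rows", "data": {
  "targets": [
    {"delta_pos": [-0.003,-0.05,0],"yaw": 0},
    {"delta_pos": [-0.006,-0.1,0],"yaw": 0},
    {"delta_pos": [-0.009,-0.15,0],"yaw": 0},
    {"delta_pos": [-0.012,-0.2,0],"yaw": 0},
    {"delta_pos": [-0.015,-0.25,0],"yaw": 0}
  ]
}}

```text
t: 34.72
position: [475.9, 83.4, 247.5]
tcp_rot: [[-0.97, -0.245, -0.001], [-0.245, 0.97, -0.0], [0.001, 0.0, -1.0]]
contact_force: [-0.8, 0.1, -0.1]
gripper_width: 10.9
finger_force: 39.1
```

>>> {"op": "send_rows", "data": {
  "targets": [
    {"delta_pos": [-0.003,-0.05,0],"yaw": 0},
    {"delta_pos": [-0.005,-0.08,0],"yaw": 0},
    {"delta_pos": [-0.0066,-0.1058,0],"yaw": 0},
    {"delta_pos": [-0.0066,-0.1058,0],"yaw": 0},
    {"delta_pos": [-0.0066,-0.1058,0],"yaw": 0}
  ]
}}

```text
t: 35.35
position: [508.0, -15.1, 247.5]
tcp_rot: [[-0.969, -0.245, -0.001], [-0.245, 0.969, 0.0], [0.001, 0.0, -1.0]]
contact_force: [0.1, -0.7, -1.3]
gripper_width: 10.7
finger_force: 39.1
```

```bash
python3 -c "
from h import *
o=bot.get_obs();print(o['gripper_width'],o['position'],held())
print(plan((509.2,-15.3,130),104.2))"
```

```text
10.690811672579988 [507.97351515 -15.10977957 247.4618822 ] (array([0.29599806, 0.72363644]), 342, np.float64(-75.53971834758053))
(array([-0.0011, -0.0008,  0.1175]), np.float64(0.0), np.float64(104.24))
```

>>> {"op": "send_rows", "data": {
  "targets": [
    {"delta_pos": [-0.0005,0,0.03],"yaw": 0},
    {"delta_pos": [-0.0005,0,0.06],"yaw": 0},
    {"delta_pos": [-0.0005,0,0.085],"yaw": 0},
    {"delta_pos": [-0.0005,0,0.095],"yaw": 0},
    {"delta_pos": [-0.0005,0,0.095],"yaw": 0}
  ]
}}

```text
t: 36.02
position: [508.7, -15.1, 152.7]
tcp_rot: [[-0.969, -0.246, -0.001], [-0.246, 0.969, -0.0], [0.001, 0.0, -1.0]]
contact_force: [0.1, 0.1, -0.6]
gripper_width: 10.5
finger_force: 39.1
```

```bash
python3 -c "
from h import *
o=bot.get_obs();print(o['gripper_width'],o['position'],held())
print(plan((509.2,-15.3,96),104.2))"
```

```text
10.476896821069532 [508.65380313 -15.12982491 152.70795915] (array([-0.33554257,  0.37924229]), 445, np.float64(-75.97267764962974))
(array([-0.    , -0.    ,  0.0574]), np.float64(0.0), np.float64(104.21))
```

>>> {"op": "send_rows", "data": {
  "targets": [
    {"delta_pos": [0,0,0.014],"yaw": 0},
    {"delta_pos": [0,0,0.027],"yaw": 0},
    {"delta_pos": [0,0,0.039],"yaw": 0},
    {"delta_pos": [0,0,0.047],"yaw": 0},
    {"delta_pos": [0,0,0.0525],"yaw": 0}
  ]
}}

```text
t: 36.7
position: [508.7, -15.7, 99.7]
tcp_rot: [[-0.97, -0.245, -0.001], [-0.245, 0.97, -0.0], [0.001, -0.0, -1.0]]
contact_force: [-0.7, -0.0, -0.6]
gripper_width: 10.5
finger_force: 39.1
```

>>> {"op": "send_rows", "data": {
  "targets": [
    {"delta_pos": [0,0,0.001],"yaw": 0},
    {"delta_pos": [0,0,0.0025],"yaw": 0},
    {"delta_pos": [0,0,0.0035],"yaw": 0},
    {"delta_pos": [0,0,0.0035],"yaw": 0}
  ]
}}

```text
t: 37.2
position: [509.0, -15.7, 96.9]
tcp_rot: [[-0.97, -0.245, 0.0], [-0.245, 0.97, 0.0], [-0.0, -0.0, -1.0]]
contact_force: [0.0, 0.6, -0.4]
gripper_width: 10.5
finger_force: 39.1
```

>>> {"op": "send_rows", "data": {
  "targets": [
    {"delta_pos": [0,0,0.0005],"yaw": 0},
    {"delta_pos": [0,0,0.001],"yaw": 0},
    {"delta_pos": [0,0,0.001],"yaw": 0}
  ]
}}

```text
t: 37.58
position: [509.3, -15.6, 96.5]
tcp_rot: [[-0.97, -0.245, 0.001], [-0.245, 0.97, 0.0], [-0.001, 0.0, -1.0]]
contact_force: [-1.7, 0.1, 6.1]
gripper_width: 10.4
finger_force: 39.9
```

>>> {"op": "send_rows", "data": {
  "targets": [
    {"delta_pos": [0,0,0],"yaw": 0},
    {"delta_pos": [0,0,0],"yaw": 0},
    {"delta_pos": [0,0,0],"yaw": 0},
    {"delta_pos": [0,0,0],"yaw": 0}
  ],
  "jaw": -0.4
}}

```text
t: 38.08
position: [508.8, -15.7, 95.7]
tcp_rot: [[-0.97, -0.245, -0.0], [-0.245, 0.97, -0.0], [0.0, -0.0, -1.0]]
contact_force: [0.9, -0.4, -0.3]
gripper_width: 25.5
finger_force: 0.0
```

>>> {"op": "send_rows", "data": {
  "targets": [
    {"delta_pos": [0,0,-0.02],"yaw": 0},
    {"delta_pos": [0,0,-0.06],"yaw": 0},
    {"delta_pos": [0,0,-0.11],"yaw": 0},
    {"delta_pos": [0,0,-0.15],"yaw": 0},
    {"delta_pos": [0,0,-0.15],"yaw": 0}
  ]
}}

```text
t: 38.7
position: [510.5, -15.7, 249.0]
tcp_rot: [[-0.97, -0.245, 0.006], [-0.245, 0.97, 0.001], [-0.006, -0.0, -1.0]]
contact_force: [-0.0, -0.1, -2.0]
gripper_width: 25.8
finger_force: 0.0
```

>>> {"op": "send_rows", "data": {
  "targets": [
    {"delta_pos": [0.01,-0.05,0],"yaw": 0},
    {"delta_pos": [0.02,-0.1,0],"yaw": 0},
    {"delta_pos": [0.03,-0.15,0],"yaw": 0},
    {"delta_pos": [0.03,-0.15,0],"yaw": 0}
  ]
}}

```text
t: 39.2
position: [515.2, -173.1, 244.8]
tcp_rot: [[-0.971, -0.238, -0.002], [-0.238, 0.971, -0.002], [0.002, -0.001, -1.0]]
contact_force: [0.1, 1.6, -0.4]
gripper_width: 25.7
finger_force: 0.0
```

```bash
python3 -c "
from h import *
np.set_printoptions(precision=2,suppress=True)
im,d=cap('top','t2.png');X=world('top',d)
for g in ((529.6,17.6),(543.7,-35.9),(488.2,-50),(474,6),(509,-16)):
    a=cyl(X,g,112);print(a[0]-[508.9,-15.2],a[1]-[508.9,-15.2],a[2])
z=X[...,2]
k=(X[...,1]<-200)&(X[...,1]>-420)&(abs(X[...,0]-500)<200)
for lo,hi in((15,50),(28,37),(2.5,8)):
    p=X[k&(z>lo)&(z<hi)];print(len(p),p.mean(0),cv2.minAreaRect(p[:,:2].astype(np.float32)))
cv2.imwrite('pics/c2.png',cv2.resize(cv2.imread('pics/t2.png')[180:330,220:470],None,fx=3.2,fy=3.2,interpolation=2))
o=bot.get_obs();print(o['gripper_width'],o['position'])"
```

```text
[20.66 31.94] [20.23 31.69] 24
[ 36.04 -19.62] [ 35.79 -19.79] 21
[-21.01 -34.92] [-21.13 -34.75] 21
[-34.3   20.62] [-34.01  20.6 ] 22
[ 0.29 -2.01] [-0.11 -1.72] 21
0 [nan nan nan] ((0.0, 0.0), (0.0, 0.0), 0.0)
0 [nan nan nan] ((0.0, 0.0), (0.0, 0.0), 0.0)
137 [ 548.8  -217.59    4.16] ((480.8634948730469, -259.6093444824219), (439.6278991699219, 163.3174285888672), 22.75619888305664)
25.63350820470198 [ 515.69 -170.37  244.72]<string>:10: RuntimeWarning: Mean of empty slice.
  ret = um.true_divide(
```

View pics/c2.png

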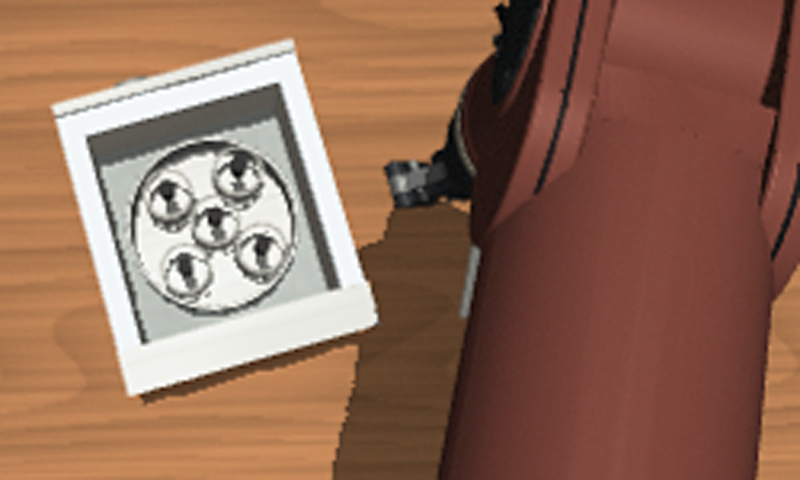

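All five vials stand in the basket at crop pixels (172,200), (240,178), (215,225), (262,255) and (188,272), with one in the middle. The elbow hides the cover from above, so I'll use the side camera.

```bash
python3 -c "
from h import *
np.set_printoptions(precision=2,suppress=True)
im,d=cap('side','s3.png');X=world('side',d);X0=np.load('side.npy')
for X in (X0,X):
  z=X[...,2]
  k=(X[...,1]<-180)&(X[...,1]>-440)&(abs(X[...,0]-500)<200)
  p=X[k&(z>29)&(z<37)];print('rib',len(p),p.mean(0),cv2.minAreaRect(p[:,:2].astype(np.float32)))
  p=X[k&(z>3)&(z<40)];print('cov',len(p),p.mean(0),cv2.minAreaRect(p[:,:2].astype(np.float32)))
"
```

```text
rib 230 [ 503.69 -302.41   32.2 ] ((505.0763854980469, -301.5903625488281), (21.375564575195312, 61.310760498046875), 77.96602630615234)
cov 5231 [ 501.   -307.55    6.75] ((499.98309326171875, -309.0073547363281), (398.4508056640625, 257.9562683105469), 0.1701861172914505)
rib 229 [ 504.32 -302.51   32.27] ((505.0607604980469, -302.1977233886719), (20.306095123291016, 60.17870330810547), 76.0811996459961)
cov 5232 [ 501.05 -308.09    6.74] ((499.9173583984375, -311.0762939453125), (400.052734375, 258.7808837890625), 0.3904089331626892)
```

View pics/s3.png

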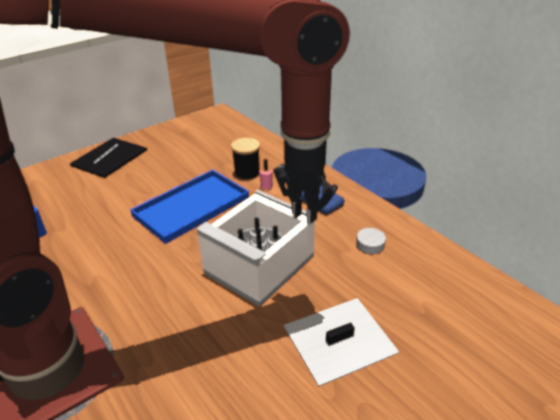

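The side view shows the cover unmoved, with its rib at (340,334). I'll grip it 8 mm off centre toward its far side so the robot-side edge hangs lower.

```bash
python3 -c "
from h import *
print(plan((512.6,-303.8,120),76.8))"
```

```text
(array([ 0.0361, -0.1303,  0.1247]), np.float64(27.3), np.float64(104.1))
```

>>> {"op": "send_rows", "data": {
  "targets": [
    {"delta_pos": [0.012,-0.043,0.01],"yaw": 9},
    {"delta_pos": [0.024,-0.087,0.05],"yaw": 18},
    {"delta_pos": [0.036,-0.13,0.09],"yaw": 27.3},
    {"delta_pos": [0.036,-0.13,0.124],"yaw": 27.3},
    {"delta_pos": [0.036,-0.13,0.124],"yaw": 27.3}
  ],
  "jaw": 0.1,
  "grip_force": 25
}}

```text
t: 39.92
position: [512.2, -301.1, 118.9]
tcp_rot: [[-0.974, 0.226, -0.005], [0.226, 0.974, 0.002], [0.006, 0.001, -1.0]]
contact_force: [0.2, 0.4, 0.2]
gripper_width: 47.0
finger_force: 0.0
```

>>> {"op": "send_rows", "data": {
  "targets": [
    {"delta_pos": [0,0,0.03],"yaw": 0},
    {"delta_pos": [0,0,0.05],"yaw": 0},
    {"delta_pos": [0,0,0.05],"yaw": 0},
    {"delta_pos": [0,0,0.05],"yaw": 0}
  ]
}}

```text
t: 40.42
position: [514.2, -303.3, 73.0]
tcp_rot: [[-0.974, 0.227, 0.001], [0.227, 0.974, -0.0], [-0.001, -0.0, -1.0]]
contact_force: [0.5, 0.7, -0.0]
gripper_width: 47.1
finger_force: 0.0
```

```bash
python3 -c "
from h import *
print(plan((512.6,-303.8,24),76.8),bot.get_obs()['position'])
im,d=cap('side');X=world('side',d);z=X[...,2];k=(X[...,1]<-180)&(X[...,1]>-440)&(abs(X[...,0]-500)<200)
p=X[k&(z>29)&(z<36)];print('rib',len(p),p.mean(0),cv2.minAreaRect(p[:,:2].astype(np.float32)))
cv2.imwrite('pics/s4.png',cv2.resize(im[240:400,240:440,::-1],None,fx=3,fy=3))"
```

```text
(array([ 0.0015, -0.0008,  0.049 ]), np.float64(0.1), np.float64(76.9)) [ 514.18391723 -303.30698516   72.99568183]
rib 169 [ 497.03673486 -300.50582839   32.46230338] ((499.8672790527344, -300.58563232421875), (20.216793060302734, 50.773521423339844), 72.9506607055664)
```

View pics/s4.png

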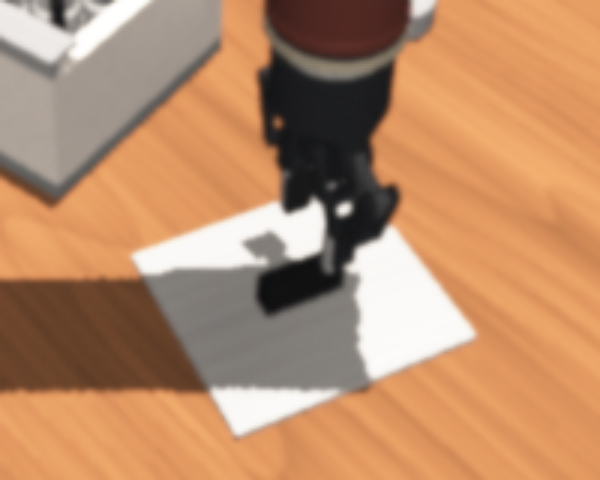

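The open fingers at (300,195) and (375,220) straddle the rib at (310,285) in the crop. I'll go down, grip and lift.

>>> {"op": "send_rows", "data": {
  "targets": [
    {"delta_pos": [0.001,-0.0005,0.02],"yaw": 0},
    {"delta_pos": [0.001,-0.0005,0.036],"yaw": 0},
    {"delta_pos": [0.001,-0.0005,0.046],"yaw": 0},
    {"delta_pos": [0.001,-0.0005,0.048],"yaw": 0}
  ]
}}

```text
t: 40.98
position: [511.8, -303.4, 22.7]
tcp_rot: [[-0.974, 0.227, -0.002], [0.227, 0.974, 0.0], [0.002, -0.0, -1.0]]
contact_force: [-0.3, -0.5, 0.3]
gripper_width: 47.1
finger_force: 0.0
```

>>> {"op": "send_rows", "data": {
  "targets": [
    {"delta_pos": [0,0,0],"yaw": 0},
    {"delta_pos": [0,0,0],"yaw": 0},
    {"delta_pos": [0,0,0],"yaw": 0},
    {"delta_pos": [0,0,0],"yaw": 0}
  ],
  "jaw": -1
}}

```text
t: 41.48
position: [512.7, -303.8, 24.3]
tcp_rot: [[-0.974, 0.227, 0.001], [0.227, 0.974, -0.0], [-0.001, -0.0, -1.0]]
contact_force: [0.3, -0.7, 3.2]
gripper_width: 17.5
finger_force: 25.4
```

>>> {"op": "send_rows", "data": {
  "targets": [
    {"delta_pos": [0,0,-0.01],"yaw": 0},
    {"delta_pos": [0,0,-0.03],"yaw": 0},
    {"delta_pos": [0,0,-0.06],"yaw": 0},
    {"delta_pos": [0,0,-0.08],"yaw": 0},
    {"delta_pos": [0,0,-0.08],"yaw": 0}
  ]
}}

```text
t: 42.1
position: [513.4, -304.0, 105.8]
tcp_rot: [[-0.974, 0.227, 0.003], [0.227, 0.974, -0.001], [-0.003, -0.0, -1.0]]
contact_force: [1.0, 0.2, -3.7]
gripper_width: 17.6
finger_force: 24.7
```

```bash
cat >> h.py <<'E'
def cover():
    """fit plate plane/pose near TCP from side camera: tilt along tool axes, centre in tool xy"""
    im,d=bot.capture('side');X=world('side',d);o=bot.get_obs();t=np.array(o['position']);R=np.array(o['tcp_rot'])
    L=(X-t)@R   # tool coords
    k=(abs(L[...,0])<115)&(abs(L[...,1])<95)&(L[...,2]>2)&(L[...,2]<55)&(im.min(2)>105)&(im.max(2).astype(int)-im.min(2)<40)
    p=L[k]
    def res(a): return p[:,2]-(a[0]+a[1]*p[:,0]+a[2]*p[:,1])
    f=least_squares(res,[20,0,0],loss='soft_l1',f_scale=1);q=p[abs(res(f.x))<3]
    r=cv2.minAreaRect(q[:,:2].astype(np.float32))
    return im,f.x,len(q),r,o
E
python3 -c "
from h import *
im,a,n,r,o=cover();print(a,n,r,o['gripper_width'],o['position'],o['contact_force'])
cv2.imwrite('pics/s5.png',cv2.resize(im[200:380,220:440,::-1],None,fx=3,fy=3))"
```

```text
[ 1.81609418e+01  2.09854597e-03 -5.73820104e-03] 4477 ((6.5281829833984375, -1.1320419311523438), (181.92359924316406, 163.83106994628906), 0.37547802925109863) 17.69943156539053 [ 512.72476514 -303.55451158  104.40060117] [ 0.18852486 -0.86072523 -4.11154503]
```

View pics/s5.png

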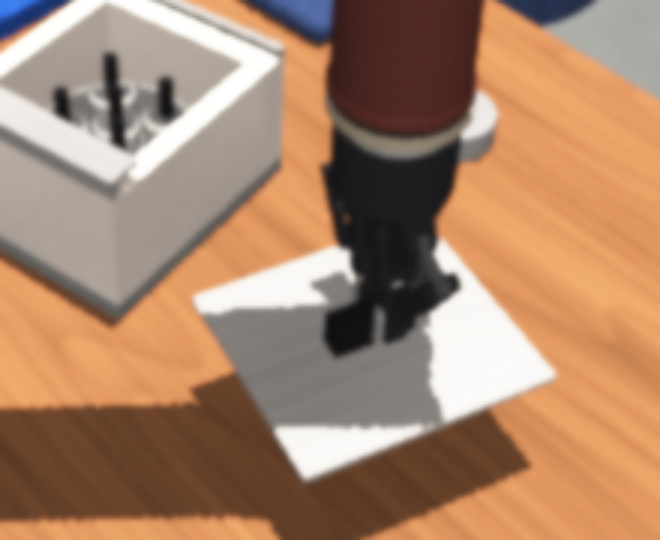

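It hangs flat: the grip friction holds it, tilt about 0.002, plate centre 6.5 mm toward the lip from the TCP. I'll tilt it by resting its far edge on the stop and pressing gently, then slide the near edge under the lip.

>>> {"op": "send_rows", "data": {
  "targets": [
    {"delta_pos": [0,0,-0.04],"yaw": 0},
    {"delta_pos": [0,0,-0.08],"yaw": 0},
    {"delta_pos": [0,0,-0.1],"yaw": 0},
    {"delta_pos": [0,0,-0.1],"yaw": 0}
  ]
}}

```text
t: 42.65
position: [512.7, -303.7, 204.1]
tcp_rot: [[-0.974, 0.227, 0.001], [0.227, 0.974, -0.0], [-0.001, -0.0, -1.0]]
contact_force: [-0.1, 0.1, -3.9]
gripper_width: 17.8
finger_force: 25.5
```

```bash
python3 -c "
from h import *
print(plan((536.3,-6.1,205),104.2),bot.get_obs()['position'])"
```

```text
(array([ 0.0446,  0.2952, -0.001 ]), np.float64(-27.3), np.float64(76.88)) [ 512.72460809 -303.69388287  204.05037339]
```

>>> {"op": "send_rows", "data": {
  "targets": [
    {"delta_pos": [0.003,0.02,0],"yaw": -2},
    {"delta_pos": [0.008,0.05,0],"yaw": -5},
    {"delta_pos": [0.013,0.085,0],"yaw": -9},
    {"delta_pos": [0.018,0.12,0],"yaw": -13},
    {"delta_pos": [0.022,0.15,0],"yaw": -16}
  ]
}}

```text
t: 43.28
position: [524.3, -149.5, 202.0]
tcp_rot: [[-0.998, -0.055, -0.003], [-0.055, 0.998, 0.001], [0.003, 0.001, -1.0]]
contact_force: [-0.3, -0.6, -3.9]
gripper_width: 17.5
finger_force: 25.5
```

```bash
python3 -c "
from h import *
print(plan((536.3,-6.1,205),104.2),bot.get_obs()['position'])"
```

```text
(array([-0.0199,  0.1425, -0.003 ]), np.float64(-11.0), np.float64(93.15)) [ 524.25110855 -149.46847078  201.95249368]
```

>>> {"op": "send_rows", "data": {
  "targets": [
    {"delta_pos": [-0.005,0.035,0],"yaw": -3},
    {"delta_pos": [-0.01,0.075,0],"yaw": -6},
    {"delta_pos": [-0.015,0.11,0],"yaw": -9},
    {"delta_pos": [-0.019,0.133,0],"yaw": -11},
    {"delta_pos": [-0.02,0.142,0],"yaw": -11}
  ]
}}

```text
t: 43.9
position: [537.5, -8.1, 202.9]
tcp_rot: [[-0.97, -0.242, -0.002], [-0.242, 0.97, -0.0], [0.002, 0.0, -1.0]]
contact_force: [0.1, -1.1, -3.2]
gripper_width: 17.2
finger_force: 25.4
```

>>> {"op": "send_rows", "data": {
  "targets": [
    {"delta_pos": [0,0,0],"yaw": 0},
    {"delta_pos": [0,0,0],"yaw": 0},
    {"delta_pos": [0,0,0],"yaw": 0}
  ]
}}

```text
t: 44.28
position: [537.8, -10.9, 203.9]
tcp_rot: [[-0.971, -0.238, 0.0], [-0.238, 0.971, -0.0], [0.0, -0.0, -1.0]]
contact_force: [-0.6, 0.6, -2.8]
gripper_width: 17.5
finger_force: 25.4
```

```bash
python3 -c "
from h import *
im,a,n,r,o=cover();print(a,n,r,o['position'],o['gripper_width'],plan((536.3,-6.1,160),104.2))"
```

```text
[ 1.90489656e+01  2.93464379e-03 -1.01409722e-03] 2026 ((8.857711791992188, -0.49683380126953125), (164.04420471191406, 182.32284545898438), 89.87743377685547) [537.84134674 -10.67514713 203.87187831] 17.328063967350133 (array([0.0004, 0.0048, 0.0439]), np.float64(-0.4), np.float64(103.78))
```

>>> {"op": "send_rows", "data": {
  "targets": [
    {"delta_pos": [-0.001,0.003,0.015],"yaw": -0.4},
    {"delta_pos": [-0.001,0.0045,0.03],"yaw": -0.4},
    {"delta_pos": [-0.001,0.0045,0.041],"yaw": -0.4},
    {"delta_pos": [-0.001,0.0045,0.044],"yaw": -0.4},
    {"delta_pos": [-0.001,0.0045,0.044],"yaw": -0.4}
  ]
}}

```text
t: 44.95
position: [537.8, -5.2, 159.7]
tcp_rot: [[-0.969, -0.246, -0.0], [-0.246, 0.969, -0.0], [0.0, -0.0, -1.0]]
contact_force: [-0.2, 0.6, -3.1]
gripper_width: 17.4
finger_force: 25.4
```

>>> {"op": "send_rows", "data": {
  "targets": [
    {"delta_pos": [0,0,0],"yaw": 0},
    {"delta_pos": [0,0,0],"yaw": 0},
    {"delta_pos": [0,0,0],"yaw": 0}
  ]
}}

```text
t: 45.32
position: [537.9, -5.1, 160.1]
tcp_rot: [[-0.969, -0.247, 0.0], [-0.247, 0.969, 0.0], [-0.0, -0.0, -1.0]]
contact_force: [0.4, 0.1, -2.8]
gripper_width: 17.4
finger_force: 25.4
```

```bash
python3 -c "
from h import *
im,a,n,r,o=cover();print(a,n,r,o['position'],o['gripper_width'],o['contact_force'],plan((537,-6.1,151),104.2))
cv2.imwrite('pics/s6.png',cv2.resize(im[160:320,170:370,::-1],None,fx=4,fy=3.7,interpolation=2))
im,d=cap('top');print((world('top',d)[200:300,230:340,2]>125).sum());cv2.imwrite('pics/t6.png',cv2.resize(im[170:320,200:400,::-1],None,fx=4,fy=4,interpolation=2))"
```

```text
[ 1.94890755e+01  1.42385992e-02 -2.20495908e-02] 1937 ((15.090087890625, -2.3066482543945312), (199.26913452148438, 176.58096313476562), 0.14932888746261597) [537.84473314  -5.05156482 159.99822577] 17.521142934526477 [-0.32230285  0.04103512 -4.40899562] (array([ 0.0011, -0.0008,  0.009 ]), np.float64(0.1), np.float64(104.27))
8199
```

View pics/s6.png

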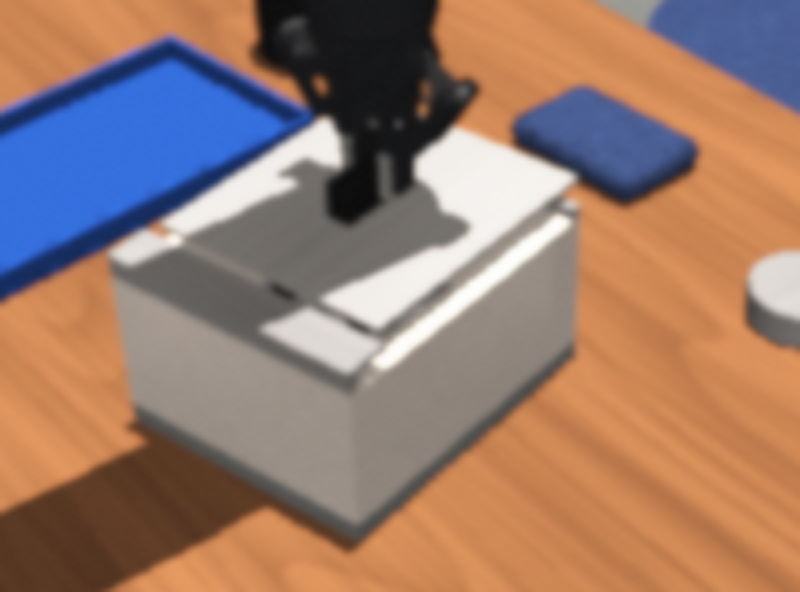

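View pics/t6.png

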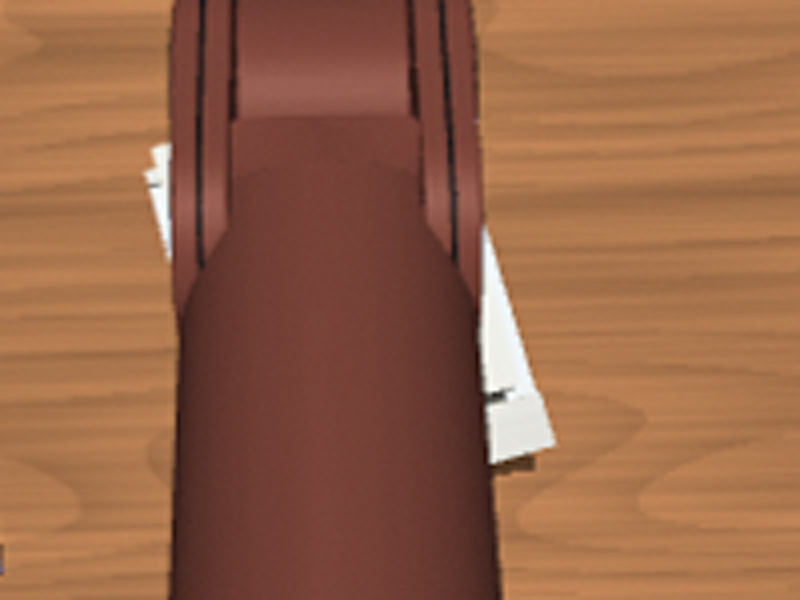

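The side view shows the plate above the opening. Its near edge, (160,230) to (380,330), is clear of the lip strip, and its far edge is over the stop at about (570,195). The top view is mostly blocked by the arm. I'll press down slowly on the stop.

>>> {"op": "send_rows", "data": {
  "targets": [
    {"delta_pos": [0,0,0.003],"yaw": 0},
    {"delta_pos": [0,0,0.006],"yaw": 0},
    {"delta_pos": [0,0,0.009],"yaw": 0},
    {"delta_pos": [0,0,0.0105],"yaw": 0},
    {"delta_pos": [0,0,0.0115],"yaw": 0}
  ]
}}

```text
t: 46.05
position: [537.8, -5.2, 148.9]
tcp_rot: [[-0.969, -0.246, -0.0], [-0.246, 0.969, 0.0], [-0.0, 0.0, -1.0]]
contact_force: [-7.7, -0.3, 12.7]
gripper_width: 17.1
finger_force: 27.6
```

>>> {"op": "send_rows", "data": {
  "targets": [
    {"delta_pos": [0,0,0.001],"yaw": 0},
    {"delta_pos": [0,0,0.002],"yaw": 0},
    {"delta_pos": [0,0,0.003],"yaw": 0},
    {"delta_pos": [0,0,0.003],"yaw": 0}
  ]
}}

```text
t: 46.55
position: [538.0, -5.1, 148.5]
tcp_rot: [[-0.969, -0.246, 0.001], [-0.246, 0.969, 0.002], [-0.001, 0.001, -1.0]]
contact_force: [-16.2, -1.5, 32.8]
gripper_width: 17.2
finger_force: 30.6
```

```bash
sed -i 's/<115)&(abs(L\[...,1\])<95)/<70)\&(abs(L[...,1])<70)/' h.py; python3 -c "
from h import *
im,a,n,r,o=cover();print(a,n,r,o['position'],o['gripper_width'],o['contact_force'])"
```

```text
[1.85533101e+01 5.09526849e-02 1.44402562e-03] 1524 ((-0.05054473876953125, -0.04953765869140625), (139.92906188964844, 139.82798767089844), 89.8824462890625) [538.00724938  -5.14571083 148.49290596] 17.36872094869489 [-17.12641508  -0.72463756  31.36838942]
```

Both supports are taking load. The far edge is on the stop and the near corners have reached the side-wall tops, so tilt is limited to about 0.05 here. I'll lift slightly and check.

>>> {"op": "send_rows", "data": {
  "targets": [
    {"delta_pos": [0,0,-0.003],"yaw": 0},
    {"delta_pos": [0,0,-0.0055],"yaw": 0},
    {"delta_pos": [0,0,-0.0055],"yaw": 0},
    {"delta_pos": [0,0,-0.0055],"yaw": 0}
  ]
}}

```text
t: 47.1
position: [537.6, -5.0, 150.4]
tcp_rot: [[-0.969, -0.247, -0.001], [-0.247, 0.969, -0.0], [0.001, -0.0, -1.0]]
contact_force: [0.7, -0.1, -2.8]
gripper_width: 17.5
finger_force: 25.7
```

```bash
python3 -c "
from h import *
im,a,n,r,o=cover();print(a,n,o['position'],o['gripper_width'],o['contact_force'])
im,a,n,r,o=cover();print(a,n)"
```

```text
[1.86287965e+01 4.69707017e-02 6.39465728e-04] 1490 [537.6190204   -5.04818615 150.43659141] 17.624973771461114 [-0.96886001 -0.14516532 -3.57802692]
[ 1.86519338e+01  4.88046800e-02 -5.76848231e-04] 1497
```

>>> {"op": "send_rows", "data": {
  "targets": [
    {"delta_pos": [0.003,0,0],"yaw": 0},
    {"delta_pos": [0.006,0,0],"yaw": 0},
    {"delta_pos": [0.009,0,0],"yaw": 0},
    {"delta_pos": [0.012,0,0],"yaw": 0},
    {"delta_pos": [0.012,0,0],"yaw": 0}
  ]
}}

```text
t: 47.82
position: [525.9, -8.1, 150.9]
tcp_rot: [[-0.969, -0.246, 0.0], [-0.246, 0.969, 0.0], [-0.0, 0.0, -1.0]]
contact_force: [0.2, -0.6, -2.5]
gripper_width: 17.9
finger_force: 25.7
```

```bash
python3 -c "
from h import *
im,a,n,r,o=cover();print(a,n,o['position'],o['contact_force'])"
```

```text
[1.87306252e+01 4.68861606e-02 1.20410282e-03] 1560 [526.10877171  -8.01975798 150.908704  ] [-0.77546387  0.53629947 -3.18517634]
```

Free and moving under the lip; I'll finish the slide.

>>> {"op": "send_rows", "data": {
  "targets": [
    {"delta_pos": [0.003,0,0],"yaw": 0},
    {"delta_pos": [0.006,0,0],"yaw": 0},
    {"delta_pos": [0.009,0,0],"yaw": 0},
    {"delta_pos": [0.0105,0,0],"yaw": 0},
    {"delta_pos": [0.0105,0,0],"yaw": 0}
  ]
}}

```text
t: 48.5
position: [515.9, -10.6, 150.9]
tcp_rot: [[-0.969, -0.247, 0.0], [-0.247, 0.969, 0.0], [-0.0, 0.0, -1.0]]
contact_force: [0.0, -0.1, -3.8]
gripper_width: 17.3
finger_force: 25.7
```

```bash
python3 -c "
from h import *
im,a,n,r,o=cover();print(a,n,o['position'],o['contact_force'])
cv2.imwrite('pics/s7.png',cv2.resize(im[160:320,170:370,::-1],None,fx=4,fy=3.7,interpolation=2))"
```

```text
[1.86243033e+01 4.80835141e-02 6.19224929e-04] 1584 [515.99341628 -10.60979314 150.86585964] [ 0.01584025 -0.07511594 -3.65514454]
```

View pics/s7.png

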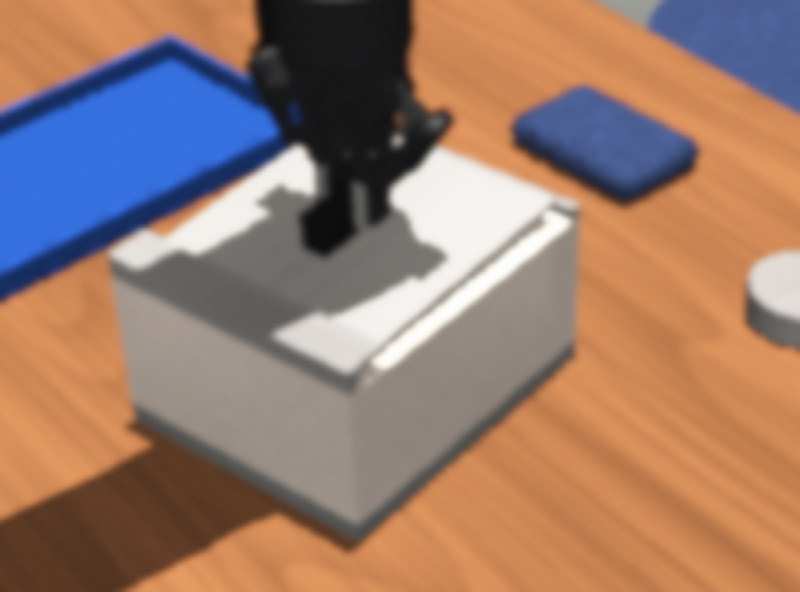

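The near edge now disappears under the lip strip, (120,250) to (370,350), while the far edge at (570,205) is raised. I'll lift 9 mm against the lip to make the tilt clear.

>>> {"op": "send_rows", "data": {
  "targets": [
    {"delta_pos": [0,0,-0.0025],"yaw": 0},
    {"delta_pos": [0,0,-0.005],"yaw": 0},
    {"delta_pos": [0,0,-0.007],"yaw": 0},
    {"delta_pos": [0,0,-0.009],"yaw": 0},
    {"delta_pos": [0,0,-0.009],"yaw": 0}
  ]
}}

```text
t: 49.18
position: [516.0, -10.6, 159.9]
tcp_rot: [[-0.969, -0.247, 0.0], [-0.247, 0.969, 0.0], [-0.0, 0.0, -1.0]]
contact_force: [-1.6, 0.4, -6.7]
gripper_width: 17.3
finger_force: 25.1
```

>>> {"op": "send_rows", "data": {
  "targets": [
    {"delta_pos": [0,0,0],"yaw": 0},
    {"delta_pos": [0,0,0],"yaw": 0}
  ]
}}

```text
t: 49.42
position: [516.0, -10.6, 159.9]
tcp_rot: [[-0.969, -0.247, 0.0], [-0.247, 0.969, -0.0], [-0.0, -0.0, -1.0]]
contact_force: [-0.8, -0.4, -4.9]
gripper_width: 17.6
finger_force: 25.2
```

```bash
python3 -c "
from h import *
im,a,n,r,o=cover();print(a,n,o['position'],o['contact_force'])"
```

```text
[1.89533257e+01 1.04771581e-01 3.01428637e-04] 1721 [516.04839316 -10.58327688 159.86170045] [ 0.11360687 -0.31605864 -4.73660684]
```

Tilt is 0.105 rad with the edge hooked. Lowering flat.

>>> {"op": "send_rows", "data": {
  "targets": [
    {"delta_pos": [0,0,0.003],"yaw": 0},
    {"delta_pos": [0,0,0.006],"yaw": 0},
    {"delta_pos": [0,0,0.009],"yaw": 0},
    {"delta_pos": [0,0,0.011],"yaw": 0},
    {"delta_pos": [0,0,0.013],"yaw": 0}
  ]
}}

```text
t: 50.1
position: [516.3, -10.5, 147.0]
tcp_rot: [[-0.969, -0.247, 0.001], [-0.247, 0.969, 0.0], [-0.001, -0.0, -1.0]]
contact_force: [0.5, 0.5, 0.4]
gripper_width: 17.6
finger_force: 25.9
```

>>> {"op": "send_rows", "data": {
  "targets": [
    {"delta_pos": [0,0,0.001],"yaw": 0},
    {"delta_pos": [0,0,0.002],"yaw": 0},
    {"delta_pos": [0,0,0.003],"yaw": 0},
    {"delta_pos": [0,0,0.003],"yaw": 0}
  ]
}}

```text
t: 50.6
position: [516.0, -10.6, 144.2]
tcp_rot: [[-0.969, -0.247, 0.0], [-0.247, 0.969, 0.0], [-0.0, 0.0, -1.0]]
contact_force: [-1.0, -0.1, 5.5]
gripper_width: 17.2
finger_force: 26.5
```

```bash
python3 -c "
from h import *
im,a,n,r,o=cover();print(a,n,o['position'],o['contact_force'])"
```

```text
[ 1.88827376e+01 -2.03741082e-05  9.02256067e-04] 1355 [516.02096248 -10.60896087 144.19847567] [-1.58358697  0.49944226  4.4778914 ]
```

Flat, with light contact. I'll release, back off and look.

>>> {"op": "send_rows", "data": {
  "targets": [
    {"delta_pos": [0,0,0],"yaw": 0},
    {"delta_pos": [0,0,0],"yaw": 0},
    {"delta_pos": [0,0,0],"yaw": 0},
    {"delta_pos": [0,0,0],"yaw": 0}
  ],
  "jaw": 0.1
}}

```text
t: 51.15
position: [515.9, -10.6, 143.7]
tcp_rot: [[-0.969, -0.247, -0.0], [-0.247, 0.969, -0.0], [0.0, -0.0, -1.0]]
contact_force: [-0.1, 0.4, 0.5]
gripper_width: 47.0
finger_force: 0.0
```

>>> {"op": "send_rows", "data": {
  "targets": [
    {"delta_pos": [0,0,-0.015],"yaw": 0},
    {"delta_pos": [0,0,-0.05],"yaw": 0},
    {"delta_pos": [0,0,-0.1],"yaw": 0},
    {"delta_pos": [0,0,-0.12],"yaw": 0}
  ]
}}

```text
t: 51.65
position: [517.1, -10.8, 267.9]
tcp_rot: [[-0.969, -0.246, 0.005], [-0.246, 0.969, 0.001], [-0.005, -0.0, -1.0]]
contact_force: [0.3, 0.0, -1.1]
gripper_width: 47.1
finger_force: 0.0
```

>>> {"op": "send_rows", "data": {
  "targets": [
    {"delta_pos": [0,0.05,0],"yaw": 0},
    {"delta_pos": [0,0.11,0],"yaw": 0},
    {"delta_pos": [0,0.17,0],"yaw": 0},
    {"delta_pos": [0,0.23,0],"yaw": 0},
    {"delta_pos": [0,0.28,0],"yaw": 0}
  ]
}}

```text
t: 52.28
position: [446.1, 263.0, 265.2]
tcp_rot: [[-0.969, -0.248, 0.001], [-0.248, 0.969, 0.001], [-0.001, 0.001, -1.0]]
contact_force: [0.9, -0.3, 0.2]
gripper_width: 46.9
finger_force: 0.0
```

>>> {"op": "send_rows", "data": {
  "targets": [
    {"delta_pos": [0,0,0],"yaw": 0},
    {"delta_pos": [0,0,0],"yaw": 0},
    {"delta_pos": [0,0,0],"yaw": 0}
  ]
}}

```text
t: 52.65
position: [447.6, 259.4, 264.3]
tcp_rot: [[-0.97, -0.244, 0.001], [-0.244, 0.97, 0.0], [-0.001, -0.0, -1.0]]
contact_force: [0.0, 0.5, -0.2]
gripper_width: 46.9
finger_force: 0.0
```

```bash
python3 -c "
from h import *
np.set_printoptions(precision=3,suppress=True)
im,d=cap('top');X=world('top',d)
th=np.radians(14.2);R=np.array([[np.cos(th),-np.sin(th)],[np.sin(th),np.cos(th)]])
L=X.copy();L[...,:2]=(X[...,:2]-[509.1,-15.2])@R
z=L[...,2]
k=(abs(L[...,0])<70)&(abs(L[...,1])<70)&(z>110)&(z<135);p=L[k];c=np.linalg.lstsq(np.c_[p,][:,:2].tolist() and np.c_[p[:,:2],np.ones(len(p))],p[:,2],rcond=None)[0];print('plane',c,len(p))
k=(abs(L[...,0])<70)&(abs(L[...,1])<70)&(z>147)&(z<160);p=L[k];print('rib',len(p),p.mean(0),cv2.minAreaRect(p[:,:2].astype(np.float32)))
k=(L[...,0]>-70)&(abs(L[...,0])<110)&(abs(L[...,1])<95)&(z>122.8)&(z<127);p=L[k];print('plate',cv2.minAreaRect(p[:,:2].astype(np.float32)),np.percentile(p[:,:2],[.5,99.5],axis=0))
cv2.imwrite('pics/t8.png',cv2.resize(im[130:330,100:400,::-1],None,fx=2.6,fy=2.6,interpolation=2));print(bot.get_obs()['contact_force'],bot.get_obs()['position'])"
```

```text
plane [ -0.001  -0.    124.845] 3707
rib 232 [ -0.797   1.045 152.386] ((-0.5138225555419922, 0.8317127227783203), (59.87201690673828, 18.022462844848633), 0.13866131007671356)
plate ((17.41883087158203, -0.7220916748046875), (173.25401306152344, 174.81582641601562), 89.67594146728516) [[-69.067 -79.147]
 [102.998  80.531]]
[-0.184  0.474  0.023] [447.54  259.487 264.225]
```

View pics/t8.png

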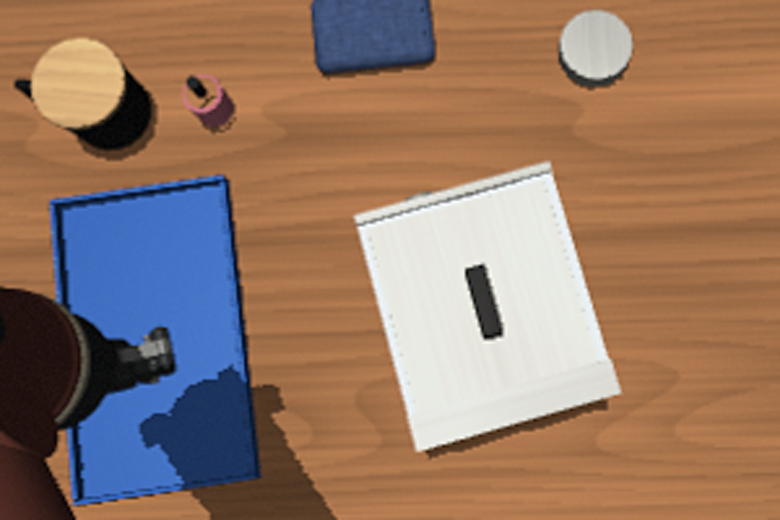

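The cover lies flat (top at 124.8 mm, tilt about 0.001). Its rib at (484,302) is within 1 mm of centre, and one edge is under the lip. The tray is empty, and the mug, tin, case and pink vial are where they were. Handing in.

```bash
python3 -c "
from h import *
print(bot.job_done())"
```

```text
the job is handed in; nothing more can be done
None
```

I stood all five vials from the tray upright in the basket, one in the middle and four round it, closed the cover flat under the lip and behind the stop, and handed the job in; no verdict came back, and the mug, tin, case and pink look-alike were left untouched.

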